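Hang a painted panel on the gravity rail, let it roll to the stop and lock it in

ROBOT

A 7-joint arm with a two-finger parallel gripper is mounted at the origin on a cart in front of the work surface, level with it; the furniture and walls round the work are solid. World frame = base frame: x ahead of the robot, y to its left, z up, the work surface at z = 0. Lengths are in mm, angles in rad, forces in N, time in s.
With the tool pointing down it reaches from about 350 to 900 mm from the base axis. Payload 7.2 kg.
Tool frame: the origin (TCP) lies on the centre line of the jaws, within the pads' length; the fingertips stand 17 mm ahead of it and the grasp point (between the pads) lies 2 mm behind it; z points along the fingers, y is the direction in which the jaws open and shut (so a half turn about z gives the same grasp; the last joint's range is limited). The gripper opens to 85 mm and grips with 20 to 120 N. Pads are 22 mm wide; open, the fingers measure 114 mm over their backs; the gripper's body (76 mm by 85 mm) begins 54 mm behind the grasp point. The pads swing forward as they close: fully open they stand 13 mm farther back than shut.
Start: joints at [-1.412, 0.411, -0.013, 1.596, 0.006, 1.134, -0.082], TCP at [140.547, 608.995, 248.297] pointing down, gripper open.
Joint ranges: [-2.95, 2.95], [-0.29, 1.99], [-1.47, 1.44], [0.14, 2.54], [-1.03, 4.17], [0.13, 1.85], [-2.86, 2.86]. Speed limits (rad/s): [2.39, 2.39, 3.01, 3.01, 3.14, 3.14, 3.14].

INTERFACE

Orientations are given as a 3x3 rotation matrix whose columns are the frame's x, y, z axes.
In Python, from rig import monitor, imaging, ctrl gives the robot as it stands.
- The arm moves only by the tool send_rows, never from a script. Its argument "plan" is a list that holds one entry, the list of rows, each a list of 7 numbers: the turn, a rotation vector about the tool's x, y, z in units of 6 degrees (1.0 is 6 degrees), then the shift along the tool's x, y, z in mm, then the finger opening in mm, from 0 to 85.4. A call has exactly 5 rows; each row is the pose to reach, as a shift and turn from the pose commanded when the call began, along the tool's axes at that moment; what a row does not reach only later rows make up. A row lasts 1/12 s, in which the tool goes at most 41.7 mm and 7.16 degrees, less where a joint would pass 70% of its speed; a pose out of reach is approached as far as the arm can. A call with a gripper value outside its range is refused whole. The fingers move at their own pace and stop on an object; "squeeze" is the grip in N (left out, the last holds). Time passes only in rows, so rows that repeat a pose let the fingers close, or fill a call up. It gives the time, the measured TCP pose, the force and the opening at its end, in the units of the state.
- monitor.sense(): the state, without advancing time (a new reading comes with each control period).
- imaging.read_camera(name): name is "scene" or "top" or "wrist"; returns a dict with "color" (420x560x3 uint8, red, green, blue), "intrinsics" (3x3 intrinsics, pixels), "k1" (the pictures are not rectified: a ray, as slopes to the right and down, at radius r is drawn at 1 + k1 r^2 times it, then the intrinsics apply), "position" and "orientation" of the camera in the world. Camera axes: x right, y down, z forward; pixel columns grow to the right and rows downward; lengths in mm; the calibration is good to about 2 mm. A picture is of the moment at which its call begins. There is no depth.
- ctrl.job_done(): hands the job in, once; it reports no verdict.
The state is a dict: "time": time; "qpos": joint angles; "joint_velocities": joint speeds; "tau": joint torques, N m; "eef_pos": TCP position; "tcp_rot": TCP orientation; "ft_force": force on the tool from outside, world axes, zero at the start; "ft_torque": the same for the moment, N m; "grip_width": opening from 0.0 (shut) to 1.0 (fully open).
Only numpy, scipy, OpenCV 4.12 (cv2) and the standard library are available. Lean on these libraries where they do the work, as an engineer would, in place of code of your own. Each camera call takes 0.05 s, during which the arm holds its last target. There are 200 camera calls.

TASK

Lift the blue painted panel by its orange grip out of the leaning wooden rack and, with the panel still tilted much as it stood there, hook its two grooved wheels over the high half of the sloping steel rail. Still holding it, swing the panel down until it rests against the white guide rod below, then let go so that it rolls down by itself, untouched, to the rubber stop. Finally swing the red keeper arm fully closed across the rail behind it by its black knob, and leave the things lying around where they are.

Things in the scene. Friction and masses are not known exactly. Their poses are not given: they have to be found in the camera images.
- carrier: Loose carrier, 0.3 kg. Origin: point on the rail's centre line once hung, midway between its two white grooved wheels. Axes: y along the rail, z up the board, x from rail to board. Blue board x -5..7, y -60..60, z -120..-34 mm. Free-turning wheels: axles y = +-42, z 16; x -12..12; 32 mm over flanges, groove 18 wide, 6 deep. In the rack it leans 0.55 rad, top towards the rack's -x side (robot).
- carrier_grip (a point): Centre of the orange grip on top of the carrier, at (16, 0, 45) mm in the carrier's frame, same axes. 14 mm thick (x), 36 wide (y), 34 tall (z 28..62). It stands midway between the wheels (52 mm clear between flanges), above the aluminium plate (x 13..19, z -56..30); pinch it across its thickness with the fingers pointing along the carrier's -z.
- rail: Fixed sloped rail: 12 mm round steel tube on two posts (y = +-215 mm). Origin on its centre line, mid-length, 200 mm above the bench; y along the tube, rising (0.20 rad, +y = high end), x level across it, away from the robot, z square to both. Hook the carrier on at about y = +60 to +130 mm; hung, its axes are parallel to these. Released, it rolls down at some 0.1 to 0.8 m/s.
- rail_stop (a point): Middle of the rubber stop's face near the low end, at (4, -190, -50) mm in the rail's frame. The board's edge comes to rest on it, the carrier's origin then being at y = -130 mm in the rail's frame.
- rail_guide (a point): Mid-length point on the white plastic guide rod, 12 mm diameter, parallel to the tube at x = -11, z = -100 mm in the rail's frame. The hung board's rail-side face rests on its far (+x) side; the board swings about the tube onto it. Lowered straight down, the wheels reach the tube only with the board tilted out (+x) by 0.4 rad or more: upright, the board's top edge would land on the tube.
- rack: Fixed plywood loading rack, base 130 x 120 mm, origin under the base's middle (base 15 mm farther along x); x away from the robot at yaw 0. The carrier leans on its sloping board with the lower edge on a ledge with a lip under 22 mm high; pull it out at least 40 mm along its own z first. Carrier origin near (-20, 0, 132) mm in this frame.
- keeper (a joint): Red keeper arm on an upright pivot: 0 = closed, at its limit, arm square across the rail; grows to 1.6 rad as the arm opens towards the rail's high end (counter-clockwise from above). Light friction (0.04 N m) holds it where it is left.
- keeper_knob (a point): Middle of the upright black knob on the keeper arm: 16 mm diameter, reaching 21 mm above this point and 24 mm below it, where the arm begins; 45 mm from the pivot axis.
- keeper_pivot (a point): Point on the keeper's pivot axis (its z axis, vertical) at the underside of the arm, 36 mm below the knob's middle, 65 mm from the rail on the robot's side. Its x axis is level, the direction in which the arm points when closed. The arm is 12 mm thick, 14 wide, reaches 82 mm from the axis.
- tape_measure: Bystander: yellow tape measure standing on the bench, 35 x 84 x 69 mm, origin under it.
- offcut: Bystander: wooden offcut, 45 x 140 x 32 mm, origin under it.
- sander: Bystander: sanding block, 60 x 100 x 31 mm, origin under it.
Things that resemble listed ones, but are neither listed nor needed, are in the scene too. Of the things that look like the rack, take the one that is farthest to the robot's left at the start.

How it is judged (in metres and radians):
On the way, in this order (a step that is already met when the one before it is completed fails the run):
1. the panel has been lifted out of the rack (contact force between carrier and rack below 0.05 N and distance of carrier from where it was at the start of the episode above 0.05 m and contact force between the fingers and carrier above 0.5 N), for 0.1 s.
2. both wheels are hooked over the high half of the rail, the panel held and still tilted by more than 0.2 rad (x of carrier in the frame of rail between -0.008 and 0.008 m and z of carrier in the frame of rail between -0.008 and 0.008 m and y of carrier in the frame of rail between 0 and 0.16 m and contact force between the fingers and carrier above 0.5 N and angle between the z axis of carrier and the z axis of rail, either way round above 0.2 rad and angle between the y axis of carrier and the y axis of rail, either way round below 0.1 rad), for 0.1 s.
3. the panel, still held on the high half of the rail, is swung down against the guide rod (x of carrier in the frame of rail between -0.008 and 0.008 m and z of carrier in the frame of rail between -0.008 and 0.008 m and y of carrier in the frame of rail between 0 and 0.16 m and contact force between the fingers and carrier above 0.5 N and angle between the z axis of carrier and the z axis of rail, either way round below 0.1 rad), for 0.1 s.
4. let go, the panel has rolled to the stop (x of carrier in the frame of rail between -0.008 and 0.008 m and z of carrier in the frame of rail between -0.008 and 0.008 m and y of carrier in the frame of rail below -0.12 m and contact force between the fingers and carrier below 0.05 N and angle between the z axis of carrier and the z axis of rail, either way round below 0.12 rad), for 0.2 s.
5. the keeper is closed behind it (value of joint keeper below 0.12 rad), for 0.1 s.
At the end, for the whole second after the job is handed in: The carrier hangs at rest with both wheels on the rail (origin within 8 mm of the rail's line) against the rubber stop (within 10 mm), its panel within 0.12 rad of the seated position against the guide, and the keeper is closed to within 0.12 rad (x of carrier in the frame of rail between -0.008 and 0.008 m and z of carrier in the frame of rail between -0.008 and 0.008 m and y of carrier in the frame of rail between -0.14 and -0.12 m and angle between the z axis of carrier and the z axis of rail, either way round below 0.12 rad and angle between the y axis of carrier and the y axis of rail, either way round below 0.1 rad and value of joint keeper below 0.12 rad and linear speed of carrier below 0.02 m/s); the robot touches nothing.
It fails at once if the robot pushes, carries or brakes the panel on the lower half of the rail (x of carrier in the frame of rail between -0.02 and 0.02 m and z of carrier in the frame of rail between -0.02 and 0.02 m and y of carrier in the frame of rail between -0.15 and -0.02 m and contact force between any of the fingers, the arm and carrier above 0.5 N).
It fails at once if a bystander is moved by more than 30 mm (distance of any of tape_measure, offcut, sander from where it was at the start of the episode above 0.03 m).
It also fails if it takes over 58 s, if anything falls off the work surface, if the arm or the gripper's body presses on something with over 40 N, if the wrist force passes 120 N, or if a joint passes its speed limit or range.

## Working session

There is one attempt and no reset: what is moved stays moved. The work goes in short steps, Python scripts to look and compute and a tool call to move; the robot and the scene stay as the last step left them, time stands still between calls to the robot, and variables do not carry over. Pictures are saved under pics/ and viewed, about 8 in all and at most 12, crops included, and the job is handed in when it is done.

Besides the shell and the picture viewer there is one more tool, called as name(argument=value, ...), one argument or row to a line, values as JSON. send_rows: Moves the arm, as the interface text tells. Its arguments: {"type":"object","properties":{"plan":{"type":"array","items":{"type":"array","items":{"type":"array","items":{"type":"number"}}}},"squeeze":{"type":"number"}},"required":["plan"]}

```bash
mkdir -p pics; ls; cat > h.py <<'E'
import numpy as np, cv2
from rig import monitor, imaging, ctrl
def shot(n,tag):
    d=imaging.read_camera(n); cv2.imwrite(f'pics/{tag}.png',d['color'][:,:,::-1])
    np.savez(f'pics/{tag}.npz',**d); return d
def load(tag): return dict(np.load(f'pics/{tag}.npz'))
def ray(d,u,v):
    K=d['intrinsics'];k=float(d['k1']);x=np.array([(u-K[0,2])/K[0,0],(v-K[1,2])/K[1,1]]);y=x.copy()
    for _ in range(20): y=x/(1+k*(y@y))
    r=d['orientation']@np.array([*y,1]); return d['position'],r/np.linalg.norm(r)
def onz(d,u,v,z):
    p,r=ray(d,u,v); return p+r*(z-p[2])/r[2]
def tri(*obs):
    A=np.zeros((3,3));b=np.zeros(3)
    for d,u,v in obs:
        p,r=ray(d,u,v);M=np.eye(3)-np.outer(r,r);A+=M;b+=M@p
    x=np.linalg.solve(A,b); 
    res=[np.linalg.norm((np.eye(3)-np.outer(ray(*o)[1],ray(*o)[1]))@(x-o[0]['position'])) for o in obs]
    return x,res
def proj(d,P):
    c=d['orientation'].T@(np.asarray(P)-d['position']);x=c[:2]/c[2];x=x*(1+float(d['k1'])*(x@x));K=d['intrinsics']
    return np.array([K[0,0]*x[0]+K[0,2],K[1,1]*x[1]+K[1,2]])
E
python3 - <<'E'
from h import *
for n in('scene','top','wrist'):
    d=shot(n,n+'0'); print(n,d['position'],d['orientation'].round(3).tolist(),d['intrinsics'][0,0],d['k1'])
s=monitor.sense();print(s['eef_pos'],s['tcp_rot'],s['ft_force'],s['grip_width'])
a=cv2.imread('pics/scene0.png');b=cv2.imread('pics/top0.png')
E
```

```text
pics
scene [-198.60447217 -715.77943243  716.10371725] [[0.675, -0.354, 0.647], [-0.738, -0.301, 0.604], [-0.019, -0.886, -0.464]] 461.13757313779115 -0.008536136525018714
top [-260.85029263 -185.19466088 1612.57944854] [[0.23, -0.846, 0.482], [-0.973, -0.203, 0.11], [0.005, -0.494, -0.87]] 531.4542050987401 0.06065878239900764
wrist [ 56.77388571 626.55537155 374.76632246] [[0.225, 0.921, 0.317], [0.974, -0.212, -0.076], [-0.003, 0.326, -0.945]] 353.44223526684164 -0.022561715592067162
[140.46272627 608.64193775 247.66547954] [[-9.74405650e-01  2.24796758e-01 -2.15977478e-04]
 [ 2.24796852e-01  9.74404882e-01 -1.22515376e-03]
 [-6.49610843e-05 -1.24234780e-03 -9.99999226e-01]] [-0.05468236  0.13454269 -0.11739746] 1.0036195023366625
```

View pics/scene0.png

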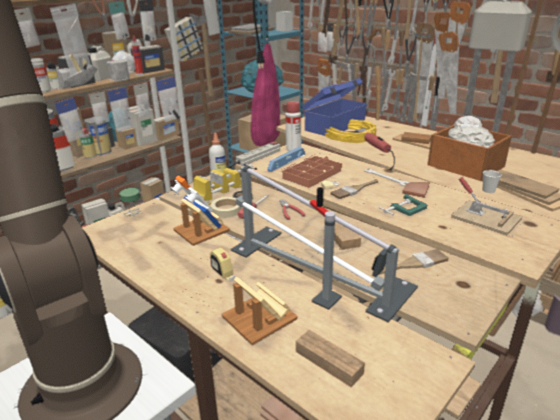

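View pics/top0.png

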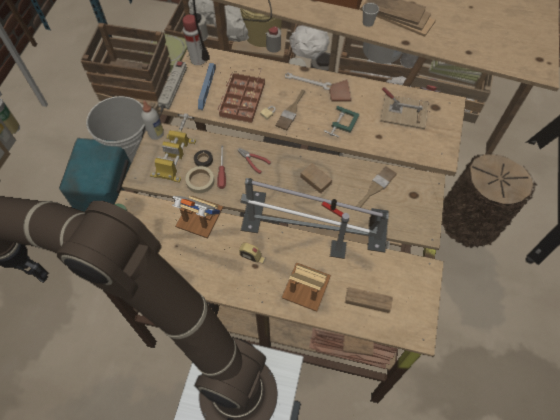

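The scene view shows the loaded rack at (200,215), the empty decoy rack at (260,305), the rail from (245,170) to (393,250), the keeper knob at (320,196), the tape at (220,262) and the offcut at (330,357). I'll zoom in next.

```bash
python3 - <<'E'
from h import *
a=cv2.imread('pics/scene0.png')[165:300,165:425];b=cv2.imread('pics/top0.png')[175:265,165:400]
f=lambda i,s:cv2.resize(i,None,fx=s,fy=s,interpolation=cv2.INTER_CUBIC)
cv2.imwrite('pics/z1.png',f(a,3)); 
b=f(b,3.4);w=cv2.imread('pics/wrist0.png'); w=f(w,.6)
c=np.zeros((b.shape[0]+290,800,3),np.uint8);c[:b.shape[0],:b.shape[1]]=b[:,:800];c[-w.shape[0]:,:w.shape[1]]=w
cv2.imwrite('pics/z2.png',c);print(c.shape,b.shape)
S,T=load('scene0'),load('top0')
for n,s,t in(('hi',(245,170),(250,187)),('lo',(393,248),(385,213)),('knob',(320,192),(333,203))):
    print(n,*[np.round(x,1) for x in tri((S,*s),(T,*t))])
E
```

```text
(596, 800, 3) (306, 799, 3)
hi [545.9  96.1 245. ] [2.6 2.6]
lo [ 598.7 -318.5  157.7] [2.2 2.2]
knob [ 534.8 -158.2  266.8] [0.9 0.9]
```

View pics/z1.png

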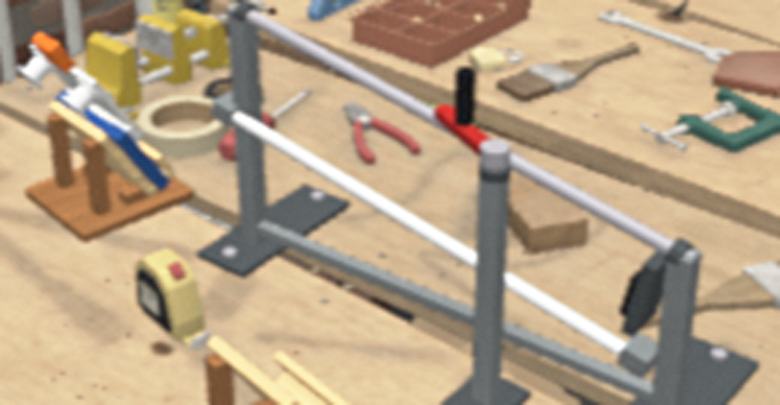

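View pics/z2.png

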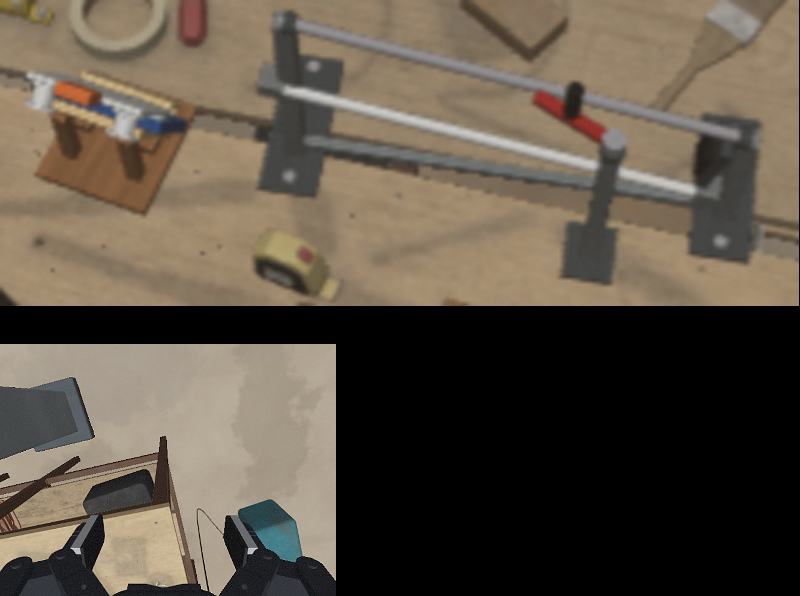

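The crops show three things clearly: the orange grip, with the white wheels on the leaning panel; the tube running from z1 (262,20) to (660,243); and the keeper post top at z1 (495,155) with its open red arm and black knob. Next I'll triangulate the points.

```bash
python3 - <<'E'
from h import *
S,T=load('scene0'),load('top0')
s=lambda u,v:(S,165+u/3,165+v/3); t=lambda u,v:(T,165+u/3.4,175+v/3.4)
for n,a,b in(('grip',(52,49),(77,93)),('whL',(35,70),(40,90)),('whR',(83,92),(123,118)),('pivottop',(495,153),(613,142)),('armjoint',(450,122),(545,102)),('knobtop',(466,70),(575,86)),('knobbot',(465,120),(572,112)),
  ('stopmid',(643,292),(708,160)),('hiclamp',(243,8),(285,18)),('loclamp',(683,250),(747,130)),('guidehi',(240,120),(290,92)),('guidelo',(625,345),(695,190))):
    print(n,*[np.round(x,1) for x in tri(s(*a),t(*b))])
# tube line by plane intersection
def pl(d,a,b):
    p,r=ray(*a);_,q=ray(*b);n=np.cross(r,q);n/=np.linalg.norm(n);return n,n@p
for nm,a in (('tube',((275,26),(650,238),(310,24),(735,132))),('guide',((240,120),(625,345),(290,92),(695,190)))):
    n1,c1=pl(S,s(*a[0]),s(*a[1]));n2,c2=pl(T,t(*a[2]),t(*a[3]))
    dr=np.cross(n1,n2);dr/=np.linalg.norm(dr);dr*=np.sign(dr[1])
    p=np.linalg.solve(np.array([n1,n2,[0,0,1]]),[c1,c2,200]);print(nm,dr.round(3),p.round(1),'slope',np.arcsin(dr[2]),'yaw',np.arctan2(-dr[0],dr[1]))
E
```

```text
grip [481.6 284.  181. ] [0. 0.]
whL [495.1 332.6 140.6] [2.5 2.5]
whR [483.1 245.  148.1] [0. 0.]
pivottop [ 518.2 -200.9  229. ] [0.2 0.2]
armjoint [ 549.3 -135.2  219.6] [0.3 0.3]
knobtop [ 537.5 -158.8  275.9] [0.9 0.9]
knobbot [ 535.3 -160.5  235.7] [0.6 0.6]
stopmid [ 586.  -292.7  113.2] [0.7 0.7]
hiclamp [565.3 107.7 243.8] [1.2 1.2]
loclamp [ 598.3 -317.9  156.7] [2.1 2.1]
guidehi [549.6 103.5 140.5] [0.7 0.7]
guidelo [ 575.9 -288.2   67.7] [0. 0.]
tube [-0.071  0.975  0.211] [582.8 -74.2 200. ] slope 0.21257216204624602 yaw 0.07303246846332753
guide [-0.06   0.983  0.176] [530.4 450.8 200. ] slope 0.1767146874767182 yaw 0.061325727796053234
```

```bash
cat >> h.py <<'E'
from scipy.spatial.transform import Rotation as Ro, Slerp
import json
def frame(yaw,tilt):
    "carrier axes: yaw about z, top leaning tilt towards -x"
    return (Ro.from_euler('z',yaw)*Ro.from_euler('y',-tilt)).as_matrix()
def toolR(C):  # tool x=cy, y=cx, z=-cz
    return np.column_stack([C[:,1],C[:,0],-C[:,2]])
def plan(wps,start=None):
    "wps: list of (pos,R,opening,ncalls); prints the rows of each call, chained on rounded values"
    s=monitor.sense(); p,R=(s['eef_pos'],s['tcp_rot']) if start is None else start
    for P,Q,w,n in wps:
        P0,R0=p.copy(),R.copy(); P=np.array(P,float)
        sl=Slerp([0,1],Ro.from_matrix([R0,Q])); ang=np.degrees((Ro.from_matrix(R0).inv()*Ro.from_matrix(Q)).magnitude())
        print(f'# {np.linalg.norm(P-P0)/n/5:.1f} mm/row {ang/n/5:.1f} deg/row')
        for c in range(n):
            rows=[]
            for k in range(5):
                f=(c*5+k+1)/(5*n)
                rv=np.degrees((Ro.from_matrix(R).inv()*sl(f)).as_rotvec())/6
                rows.append([*(rv.round(2)+0.),*((R.T@(P0+f*(P-P0)-p)).round(1)+0.),w])
            print(json.dumps([[ [float(x) for x in r] for r in rows]]).replace(' ',''))
            p=p+R@np.array(rows[-1][3:6]); R=R@Ro.from_rotvec(np.radians(6*np.array(rows[-1][:3]))).as_matrix()
    return p,R
E
python3 - <<'E'
from h import *
C=frame(-.1,.55); g=np.array([482,284,181])
plan([(g+110*C[:,2],toolR(C),80,4)])
s=monitor.sense();d=load('wrist0');print(s['tcp_rot'].T@(d['position']-s['eef_pos']),s['tcp_rot'].T@d['orientation'])
E
```

```text
# 21.4 mm/row 4.4 deg/row
[[[-0.22,-0.19,0.67,-17.4,-12.3,-1.3,80.0],[-0.43,-0.38,1.34,-34.9,-24.7,-2.7,80.0],[-0.65,-0.57,2.01,-52.3,-37.0,-4.0,80.0],[-0.86,-0.76,2.68,-69.7,-49.4,-5.4,80.0],[-1.08,-0.94,3.35,-87.2,-61.7,-6.7,80.0]]]
[[[-0.21,-0.19,0.67,-20.7,-5.5,-0.5,80.0],[-0.43,-0.38,1.35,-41.4,-11.0,-0.9,80.0],[-0.64,-0.57,2.02,-62.1,-16.4,-1.4,80.0],[-0.86,-0.76,2.69,-82.7,-21.9,-1.8,80.0],[-1.07,-0.95,3.36,-103.4,-27.4,-2.3,80.0]]]
[[[-0.22,-0.19,0.67,-21.3,2.0,1.5,80.0],[-0.44,-0.38,1.34,-42.6,3.9,2.9,80.0],[-0.65,-0.56,2.01,-63.8,5.9,4.4,80.0],[-0.87,-0.75,2.68,-85.1,7.8,5.8,80.0],[-1.08,-0.94,3.35,-106.4,9.8,7.3,80.0]]]
[[[-0.22,-0.19,0.67,-19.1,8.8,4.1,80.0],[-0.43,-0.38,1.34,-38.1,17.6,8.1,80.0],[-0.65,-0.57,2.02,-57.2,26.3,12.2,80.0],[-0.86,-0.76,2.69,-76.3,35.1,16.3,80.0],[-1.08,-0.95,3.36,-95.4,43.9,20.4,80.0]]]
[  85.56550601   -1.51594613 -127.10461638] [[-5.52971970e-04 -9.45437474e-01 -3.25803126e-01]
 [ 9.99998961e-01 -8.90679851e-05 -1.43879278e-03]
 [ 1.33126998e-03 -3.25803583e-01  9.45436541e-01]]
```

send_rows(
  plan=[
    [[-0.22, -0.19, 0.67, -17, -12, -1, 80], [-0.43, -0.38, 1.34, -35, -25, -3, 80], [-0.65, -0.57, 2.01, -52, -37, -4, 80], [-0.86, -0.76, 2.68, -70, -49, -5, 80], [-1.08, -0.94, 3.35, -87, -62, -7, 80]],
  ],
)

```text
time: 0.57
eef_pos: [212.1, 528.0, 255.0]
tcp_rot: [[-0.83, 0.541, 0.135], [0.552, 0.831, 0.065], [-0.077, 0.128, -0.989]]
ft_force: [1.0, -0.1, 0.3]
grip_width: 0.936
```

send_rows(
  plan=[
    [[-0.21, -0.19, 0.67, -21, -5, 0, 80], [-0.43, -0.38, 1.35, -41, -11, -1, 80], [-0.64, -0.57, 2.02, -62, -16, -1, 80], [-0.86, -0.76, 2.69, -83, -22, -2, 80], [-1.07, -0.95, 3.36, -103, -27, -2, 80]],
  ],
)

```text
time: 0.98
eef_pos: [282.9, 448.6, 261.8]
tcp_rot: [[-0.576, 0.768, 0.28], [0.811, 0.58, 0.077], [-0.104, 0.271, -0.957]]
ft_force: [0.5, -0.3, 0.8]
grip_width: 0.941
```

send_rows(
  plan=[
    [[-0.22, -0.19, 0.67, -21, 2, 1, 80], [-0.44, -0.38, 1.34, -43, 4, 3, 80], [-0.65, -0.56, 2.01, -64, 6, 4, 80], [-0.87, -0.75, 2.68, -85, 8, 6, 80], [-1.08, -0.94, 3.35, -106, 10, 7, 80]],
  ],
)

```text
time: 1.4
eef_pos: [353.8, 369.4, 268.6]
tcp_rot: [[-0.25, 0.875, 0.415], [0.965, 0.259, 0.036], [-0.076, 0.41, -0.909]]
ft_force: [0.3, 0.3, -0.3]
grip_width: 0.944
```

send_rows(
  plan=[
    [[-0.22, -0.19, 0.67, -19, 9, 4, 80], [-0.43, -0.38, 1.34, -38, 18, 8, 80], [-0.65, -0.57, 2.02, -57, 26, 12, 80], [-0.86, -0.76, 2.69, -76, 35, 16, 80], [-1.08, -0.95, 3.36, -95, 44, 20, 80]],
  ],
)

```text
time: 1.82
eef_pos: [424.6, 290.2, 275.7]
tcp_rot: [[0.104, 0.847, 0.521], [0.995, -0.089, -0.052], [0.002, 0.524, -0.852]]
ft_force: [0.9, 0.4, -0.1]
grip_width: 0.936
```

```bash
python3 - <<'E'
from h import *
s=monitor.sense();print(s['time'],s['eef_pos'],s['tcp_rot'].round(3),s['qpos'].round(2) if hasattr(s['qpos'],'round') else s['qpos'],s['ft_force'])
d=shot('wrist','w1')
E
```

```text
1.8167 [424.55533677 290.16924317 275.72774488] [[ 0.104  0.847  0.521]
 [ 0.995 -0.089 -0.052]
 [ 0.002  0.524 -0.852]] [-1.37  0.02  0.37  2.15  0.68  0.82 -1.54] [ 0.91573329  0.44794594 -0.14277256]
```

View pics/w1.png

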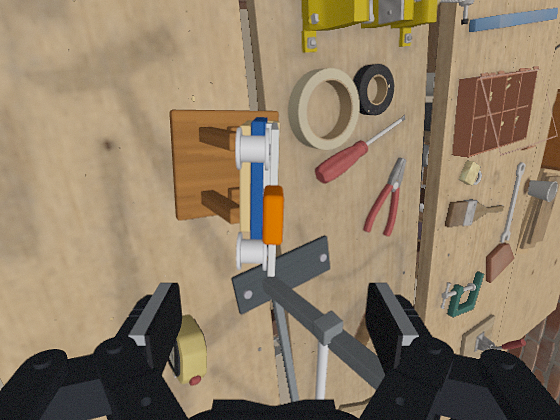

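The wrist view shows the panel squarely: the orange grip at about (273,215), the wheels at about (252,148) and (250,250), and the rack base from (170,110) to (177,219). I'll measure these by mask.

```bash
python3 - <<'E'
from h import *
d=load('w1');im=d['color'];h=cv2.cvtColor(im,cv2.COLOR_RGB2HSV)
m=((h[...,0]>5)&(h[...,0]<18)&(h[...,1]>200)&(h[...,2]>120)).astype(np.uint8);m[:, :240]=0;m[:,300:]=0;m[:170]=0;m[260:]=0
n,l,st,ce=cv2.connectedComponentsWithStats(m);i=1+st[1:,4].argmax();print(st[i],ce[i])
for v in range(182,250,5):
    u=np.where(l[v]==i)[0]; 
    if len(u): print(v,u[0],u[-1],[int(im[v,x].sum()) for x in range(u[0],u[-1]+1,3)])
w=((h[...,1]<45)&(h[...,2]>165)).astype(np.uint8)
for a,b in((125,172),(228,275)):
    print('wheel')
    for v in range(a,b,4):
        u=np.where(w[v,228:290])[0]+228; print(v,(u[0],u[-1]) if len(u) else None,''.join('#' if w[v,x] else '.' for x in range(228,290)))
E
python3 - <<'E'
import cv2
a=cv2.imread('pics/w1.png')[100:290,160:340]
cv2.imwrite('pics/w1c.png',cv2.resize(a,None,fx=3,fy=3,interpolation=cv2.INTER_CUBIC))
E
```

```text
[ 263  186   21   59 1067] [272.62792877 215.70665417]
187 269 281 [188, 195, 173, 203, 248]
192 265 282 [181, 186, 177, 193, 208, 202]
197 264 282 [224, 305, 314, 314, 318, 320, 292]
202 263 282 [188, 306, 326, 332, 342, 341, 327]
207 263 282 [204, 309, 329, 333, 330, 341, 328]
212 263 282 [215, 319, 329, 331, 336, 334, 333]
217 263 282 [225, 318, 329, 330, 335, 335, 329]
222 263 282 [234, 318, 331, 332, 334, 336, 323]
227 263 282 [224, 323, 328, 335, 332, 333, 318]
232 263 281 [239, 319, 328, 329, 325, 337, 309]
237 263 281 [245, 321, 327, 330, 334, 334, 313]
242 264 280 [253, 330, 326, 331, 334, 327]
wheel
125 (np.int64(266), np.int64(271)) ......................................######..................
129 (np.int64(238), np.int64(270)) ..........##.............................##...................
133 (np.int64(237), np.int64(278)) .........###..........................#############...........
137 (np.int64(236), np.int64(278)) ........####.#######################.##############...........
141 (np.int64(236), np.int64(278)) ........###########################################.....
[... 1122 characters left out ...]
..............
248 (np.int64(236), np.int64(275)) ........###############################..#######..............
252 (np.int64(236), np.int64(275)) ........###############################..#######..............
256 (np.int64(236), np.int64(275)) ........###############################.########..............
260 (np.int64(236), np.int64(274)) ........####.##########################.#######...............
264 (np.int64(236), np.int64(274)) ........####.......................###..#######...............
268 (np.int64(237), np.int64(274)) .........####......................###..#######...............
272 (np.int64(268), np.int64(274)) ........................................#######...............
```

View pics/w1c.png

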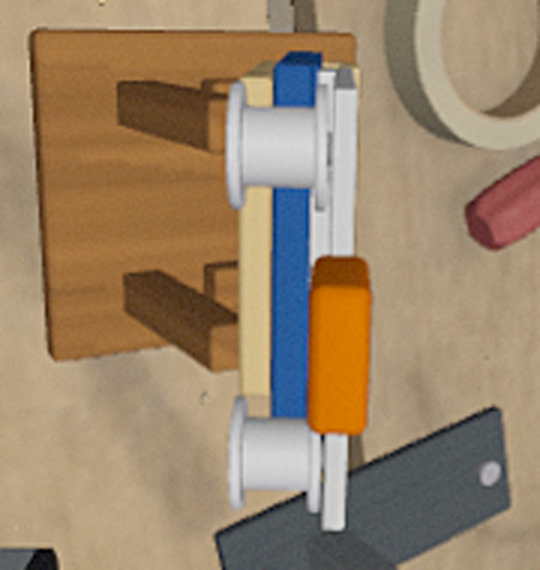

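The crop shows the grip top face spanning x 263–282 and rows 195–244, square to the tool (yaw is right within 0.01). I'll get depth from its 36 mm width and check it against the other views.

```bash
python3 - <<'E'
from h import *
d=load('w1');S,T=load('scene0'),load('top0');s=monitor.sense();R=s['tcp_rot'];p0=s['eef_pos']
def pl(u,v,h): # point in tool frame at camera-plane depth h along tool z
    p,r=ray(d,u,v); r=R.T@r; return R.T@(p-p0)+r*h/r[2]
a=pl(272.8,195.3,1);b=pl(272.6,244.8,1);h=36/np.linalg.norm(a-b);
a,b=pl(272.8,195.3,h),pl(272.6,244.8,h);c=(a+b)/2+[0,0,17];print('size: grip centre tool',c,'world',p0+R@c)
w1=pl(262.9,220,h)[1],pl(282.9,220,h)[1];print('width',w1)
# wheels: 84 apart, centres at rows
# outer flange extents rows at nearest; use silhouette centre
for u0,v0,u1,v1 in((254,149,253,253),):
    a=pl(u0,v0,1);b=pl(u1,v1,1);hh=84/np.linalg.norm(a-b);print('wheels',pl(u0,v0,hh),pl(u1,v1,hh))
g=p0+R@c
for k in ((S,182.3,181.3),(T,187.6,202.4)): print(proj(k[0],g),k[1:])
print(tri((S,182.3,181.3),(T,187.6,202.4),(d,*proj(d,g))))
E
```

```text
size: grip centre tool [  3.46252061  -3.067205   115.49440675] world [484.62497107 284.0966584  175.86235488]
width (np.float64(-9.778286915606266), np.float64(3.9134569350370896))
wheels [ 47.23932349 -17.26264127 132.37937608] [-36.74463803 -18.90404521 132.37937608]
[183.36266948 182.64914995] (182.3, 181.3)
[188.16428246 202.36343918] (187.6, 202.4)
(array([482.44355827, 285.28209867, 179.79835706]), [np.float64(0.5958583753702636), np.float64(0.8107368281913898), np.float64(0.5588566085608603)])
```

send_rows(
  plan=[
    [[0, 0, 0, 1, -1, 12, 60], [0, 0, 0, 2, -1, 25, 60], [0, 0, 0, 3, -2, 38, 60], [0, 0, 0, 4, -3, 50, 60], [0, 0, 0, 4, -3, 60, 60]],
  ],
  squeeze=60,
)

```text
time: 2.28
eef_pos: [453.2, 292.3, 222.1]
tcp_rot: [[0.1, 0.848, 0.52], [0.995, -0.085, -0.052], [0.0, 0.523, -0.853]]
ft_force: [-0.5, 0.6, 0.2]
grip_width: 0.704
```

send_rows(
  plan=[
    [[0, 0, 0, 0, 0, 10, 60], [0, 0, 0, 0, 0, 20, 60], [0, 0, 0, 0, 0, 30, 60], [0, 0, 0, 0, 0, 40, 60], [0, 0, 0, 0, 0, 50, 60]],
  ],
)

```text
time: 2.7
eef_pos: [479.3, 289.8, 179.9]
tcp_rot: [[0.1, 0.848, 0.52], [0.995, -0.086, -0.052], [0.001, 0.523, -0.852]]
ft_force: [0.3, 0.3, -0.1]
grip_width: 0.706
```

```bash
python3 - <<'E'
from h import *
s=monitor.sense();print(s['time'],s['eef_pos'],s['ft_force'],s['grip_width'])
d=shot('wrist','w2');cv2.imwrite('pics/w2c.png',cv2.imread('pics/w2.png')[60:420,80:480])
E
```

```text
2.7 [479.34309814 289.77849255 179.8688977 ] [ 0.25429209  0.3087827  -0.13871494] 0.7060308961265
```

View pics/w2c.png

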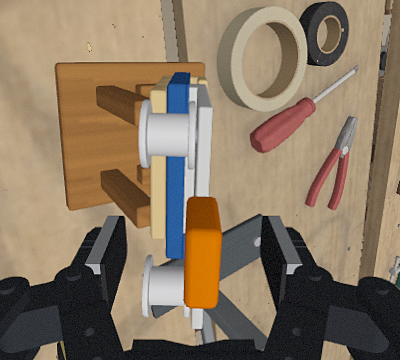

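The grip sits centred between the pads, about 3 mm off along its width, which is harmless. I'll close on it.

send_rows(
  plan=[
    [[0, 0, 0, 0, 0, 0, 30], [0, 0, 0, 0, 0, 0, 10], [0, 0, 0, 0, 0, 0, 5], [0, 0, 0, 0, 0, 0, 5], [0, 0, 0, 0, 0, 0, 5]],
  ],
  squeeze=60,
)

```text
time: 3.17
eef_pos: [480.6, 290.2, 181.9]
tcp_rot: [[0.101, 0.847, 0.522], [0.995, -0.088, -0.05], [0.003, 0.525, -0.851]]
ft_force: [7.1, -0.1, -2.1]
grip_width: 0.154
```

send_rows(
  plan=[
    [[0, 0, 0, 0, 0, 0, 5], [0, 0, 0, 0, 0, -4, 5], [0, 0, 0, 0, 0, -12, 5], [0, 0, 0, 0, 0, -22, 5], [0, 0, 0, 0, 0, -35, 5]],
  ],
)

```text
time: 3.58
eef_pos: [461.9, 290.6, 211.0]
tcp_rot: [[0.103, 0.847, 0.521], [0.995, -0.088, -0.053], [0.001, 0.524, -0.852]]
ft_force: [5.2, -1.2, -2.5]
grip_width: 0.161
```

send_rows(
  plan=[
    [[0, 0, 0, 0, 0, -15, 5], [0, 0, 0, 0, 0, -30, 5], [0, 0, 0, 0, 0, -45, 5], [0, 0, 0, 0, 0, -60, 5], [0, 0, 0, 0, 0, -70, 5]],
  ],
)

```text
time: 4.0
eef_pos: [423.8, 295.2, 271.0]
tcp_rot: [[0.1, 0.848, 0.52], [0.995, -0.087, -0.05], [0.002, 0.523, -0.853]]
ft_force: [0.4, 0.8, -3.1]
grip_width: 0.153
```

```bash
python3 - <<'E'
from h import *
s=monitor.sense();print(s['time'],s['eef_pos'],s['ft_force'],s['grip_width'],s['qpos'])
d=shot('wrist','w3');cv2.imwrite('pics/w3c.png',cv2.imread('pics/w3.png'))
shot('scene','s3');shot('top','t3')
E
```

```text
4.0 [423.80451861 295.16350964 271.0012061 ] [ 0.44783368  0.82022447 -3.14370134] 0.15326519639611294 [-1.37072401  0.03693248  0.36946961  2.15492243  0.67964514  0.80684538
 -1.54874958]
```

View pics/w3c.png

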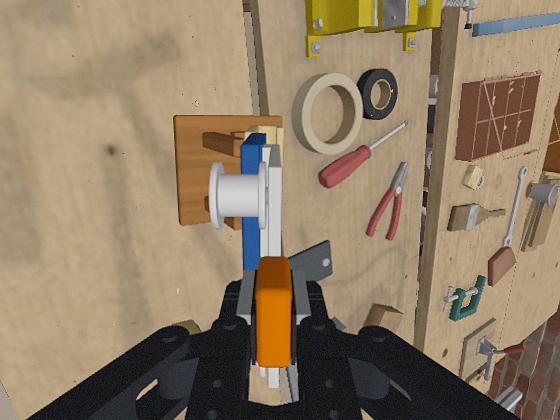

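The grip is held, with a weight of 3.1 N, and the panel is clear of the rack. Next I'll measure the carrier in the tool frame and sharpen the rail pose.

```bash
python3 - <<'E'
from h import *
d=load('w3');s=monitor.sense();R=s['tcp_rot'];p0=s['eef_pos'];im=d['color'].astype(int)
for u in (268,274,280): print(u,[(v,int(im[v,u].sum())) for v in list(range(252,284,2))+list(range(354,376,2))])
h=cv2.cvtColor(d['color'],cv2.COLOR_RGB2HSV);w=((h[...,1]<45)&(h[...,2]>140)).astype(np.uint8)
for u in (212,216,222,240,255,266): 
    v=np.where(w[130:250,u])[0]+130; print('wheel col',u,v.min() if len(v) else None,v.max() if len(v) else None)
for v in (180,195,210): u=np.where(w[v,190:290])[0]+190; print('row',v,u.min(),u.max())
# predicted: grip top face & wheel for candidate carrier origin in tool: tool=(x0+cy, cx-16, -(cz)+z0)
for z0 in (45,47,49,51):
  for x0 in(-3,):
    f=lambda c:proj(d,p0+R@np.array([x0+c[1],c[0]-16,z0-c[2]])).round(1)
    print(z0,'top ends',f((16,18,62)),f((16,-18,62)),'wheel outer flange top/edges',f((-12,42,32)),f((12,42,32)),f((-12,58,16)),f((-12,26,16)))
E
```

```text
268 [(252, 477), (254, 493), (256, 215), (258, 176), (260, 172), (262, 196), (264, 195), (266, 186), (268, 185), (270, 191), (272, 171), (274, 188), (276, 197), (278, 198), (280, 179), (282, 199), (354, 324), (356, 323), (358, 321), (360, 325), (362, 323), (364, 328), (366, 285), (368, 564), (370, 518), (372, 525), (374, 523)]
274 [(252, 610), (254, 620), (256, 382), (258, 167), (260, 188), (262, 190), (264, 182), (266, 204), (268, 181), (270, 199), (272, 195), (274, 183), (276, 200), (278, 186), (280, 186), (282, 185), (354, 326), (356, 324), (358, 332), (360, 330), (362, 324), (364, 330), (366, 284), (368, 645), (370, 602), (372, 606), (374, 606)]
280 [(252, 548), (254, 557), (256, 317), (258, 176), (260, 177), (262, 180), (264, 199), (266, 187), (268, 208), (270, 205), (272, 186), (274, 185), (276, 189), (278, 188), (280, 196), (282, 185), (354, 331), (356, 333), (358, 328), (360, 331), (362, 329), (364, 331), (366, 301), (368, 483), (370, 452), (372, 450), (374, 449)]
wheel col 212 165 225
wheel col 216 162 228
wheel col 222 165 225
wheel col 240 175 216
wheel col 255 175 216
wheel col 266 147 249
row 180 210 281
row 195 209 281
row 210 210 281
45 top ends [274.5 290.4] [274.4 369.7] wheel outer flange top/edges [207.5 202.6] [264.8 202.5] [211.7 157.9] [215.5 224.8]
47 top ends [274.5 287.6] [274.4 366. ] wheel outer flange top/edges [208.4 201.2] [264.9 201.2] [212.4 157.1] [216.1 223.3]
49 top ends [274.4 284.8] [274.4 362.4] wheel outer flange top/edges [209.2 199.8] [265.  199.8] [213.1 156.3] [216.7 221.9]
51 top ends [274.4 282.1] [274.3 359. ] wheel outer flange top/edges [210.  198.5] [265.1 198.5] [213.8 155.6] [217.4 220.5]
```

```bash
cat >> h.py <<'E'
OFF=np.array([-4.7,-16,48.5])   # carrier origin in tool
RO=np.array([582,-105,200.]); RY=.075
def railR(): return (Ro.from_euler('z',RY)*Ro.from_euler('x',.2)).as_matrix()
def hold(y,x,z,tilt,up=0,yawx=0):
    "tool pose putting the carrier at (x,y,z) in the rail frame, tilted, raised by world up"
    A=railR(); C=A@Ro.from_euler('y',-tilt).as_matrix(); Q=toolR(C)
    return RO+A@[x,y,z]+[0,0,up]-Q@OFF, Q
E
python3 - <<'E'
from h import *
s=monitor.sense()
P,Q=hold(95,0,0,.55,up=155)
print(P,Q.round(3))
plan([((455,240,420),s['tcp_rot'],5,2),(P,Q,5,3)])
E
```

```text
[563.74140238 -18.28764822 423.52686818] [[-0.073  0.858  0.509]
 [ 0.977 -0.04   0.208]
 [ 0.199  0.512 -0.836]]
# 16.3 mm/row 0.0 deg/row
[[[0.0,0.0,0.0,-5.2,10.9,-10.9,5.0],[0.0,0.0,0.0,-10.3,21.8,-21.8,5.0],[0.0,0.0,0.0,-15.5,32.8,-32.7,5.0],[0.0,0.0,0.0,-20.7,43.7,-43.6,5.0],[0.0,0.0,0.0,-25.9,54.6,-54.4,5.0]]]
[[[0.0,0.0,0.0,-5.1,10.9,-10.9,5.0],[0.0,0.0,0.0,-10.3,21.8,-21.8,5.0],[0.0,0.0,0.0,-15.5,32.8,-32.7,5.0],[0.0,0.0,0.0,-20.6,43.7,-43.6,5.0],[0.0,0.0,0.0,-25.8,54.6,-54.5,5.0]]]
# 18.7 mm/row 1.0 deg/row
[[[0.01,0.16,-0.03,-16.4,7.8,4.4,5.0],[0.02,0.33,-0.06,-32.8,15.5,8.9,5.0],[0.03,0.49,-0.09,-49.2,23.3,13.3,5.0],[0.05,0.66,-0.12,-65.7,31.0,17.7,5.0],[0.06,0.82,-0.15,-82.1,38.8,22.1,5.0]]]
[[[0.01,0.17,-0.02,-16.8,7.5,3.0,5.0],[0.02,0.33,-0.05,-33.7,15.0,5.9,5.0],[0.03,0.5,-0.08,-50.5,22.5,8.9,5.0],[0.04,0.66,-0.11,-67.4,30.1,11.8,5.0],[0.05,0.83,-0.14,-84.2,37.6,14.8,5.0]]]
[[[0.01,0.16,-0.03,-17.2,7.3,1.4,5.0],[0.02,0.33,-0.06,-34.3,14.5,2.9,5.0],[0.04,0.49,-0.09,-51.5,21.8,4.3,5.0],[0.05,0.66,-0.12,-68.6,29.1,5.7,5.0],[0.06,0.82,-0.15,-85.8,36.4,7.1,5.0]]]
```

send_rows(
  plan=[
    [[0, 0, 0, -5, 11, -11, 5], [0, 0, 0, -10, 22, -22, 5], [0, 0, 0, -15.5, 33, -33, 5], [0, 0, 0, -21, 44, -44, 5], [0, 0, 0, -26, 54.5, -54.5, 5]],
  ],
)

```text
time: 4.57
eef_pos: [440.0, 266.4, 344.5]
tcp_rot: [[0.101, 0.848, 0.519], [0.995, -0.086, -0.053], [-0.0, 0.522, -0.853]]
ft_force: [0.2, 0.6, -3.1]
grip_width: 0.154
```

send_rows(
  plan=[
    [[0, 0, 0, -5, 11, -11, 5], [0, 0, 0, -10, 22, -22, 5], [0, 0, 0, -15.5, 33, -33, 5], [0, 0, 0, -21, 44, -44, 5], [0, 0, 0, -26, 54.5, -54.5, 5]],
  ],
)

```text
time: 4.98
eef_pos: [455.2, 238.7, 419.4]
tcp_rot: [[0.101, 0.849, 0.519], [0.995, -0.086, -0.053], [-0.0, 0.522, -0.853]]
ft_force: [0.4, 0.3, -2.7]
grip_width: 0.158
```

send_rows(
  plan=[
    [[0.01, 0.16, -0.03, -16, 8, 4, 5], [0.02, 0.33, -0.06, -33, 15.5, 9, 5], [0.03, 0.49, -0.09, -49, 23, 13, 5], [0.05, 0.66, -0.12, -66, 31, 18, 5], [0.06, 0.82, -0.15, -82, 39, 22, 5]],
  ],
)

```text
time: 5.4
eef_pos: [491.5, 151.9, 419.9]
tcp_rot: [[0.043, 0.853, 0.52], [0.997, -0.07, 0.034], [0.065, 0.517, -0.854]]
ft_force: [-0.1, 0.4, -2.8]
grip_width: 0.153
```

send_rows(
  plan=[
    [[0.01, 0.17, -0.02, -17, 7.5, 3, 5], [0.02, 0.33, -0.05, -34, 15, 6, 5], [0.03, 0.5, -0.08, -51, 22.5, 9, 5], [0.04, 0.66, -0.11, -67, 30, 12, 5], [0.05, 0.83, -0.14, -84, 37.5, 15, 5]],
  ],
)

```text
time: 5.82
eef_pos: [527.6, 66.0, 421.1]
tcp_rot: [[-0.015, 0.856, 0.517], [0.991, -0.056, 0.12], [0.132, 0.514, -0.848]]
ft_force: [-0.1, 0.7, -2.7]
grip_width: 0.153
```

send_rows(
  plan=[
    [[0.01, 0.16, -0.03, -17, 7, 1.5, 5], [0.02, 0.33, -0.06, -34, 14.5, 3, 5], [0.04, 0.49, -0.09, -51, 22, 4, 5], [0.05, 0.66, -0.12, -69, 29, 6, 5], [0.06, 0.82, -0.15, -86, 36.5, 7, 5]],
  ],
)

```text
time: 6.23
eef_pos: [563.5, -20.8, 422.3]
tcp_rot: [[-0.072, 0.859, 0.507], [0.978, -0.039, 0.205], [0.196, 0.511, -0.837]]
ft_force: [0.6, 0.5, -3.1]
grip_width: 0.155
```

```bash
python3 - <<'E'
from h import *
s=monitor.sense();print(s['time'],s['eef_pos'],s['ft_force'],s['grip_width'],s['qpos'])
a=shot('wrist','w4');b=shot('scene','s4');c=shot('top','t4')
i=cv2.imread('pics/w4.png');j=cv2.imread('pics/s4.png')[120:320,180:420];k=cv2.imread('pics/t4.png')[160:240,220:400]
o=np.zeros((600,800,3),np.uint8);i=cv2.resize(i,(400,300));o[:300,:400]=i
o[:300,400:760]=cv2.resize(j,(360,300));o[300:600,:675]=cv2.resize(k,(675,300),interpolation=cv2.INTER_CUBIC);cv2.imwrite('pics/m4.png',o)
E
```

```text
6.2333 [563.49664816 -20.80138231 422.34717881] [ 0.59850367  0.45410896 -3.09667418] 0.15456213251628764 [-1.06890157 -0.27913674  0.97140575  1.93943502  0.06871521  0.80715291
 -0.06627781]
```

View pics/m4.png

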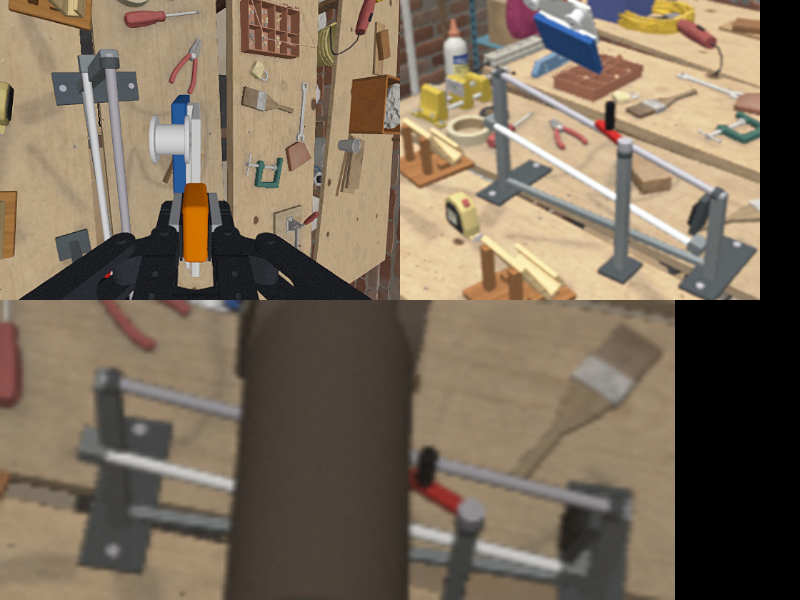

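The composite shows the panel held above the high half. In the wrist view the tube is left of the wheel, from full-resolution (157,105) to (174,329), and the two side views match. I'll fit the tube line with LSD edges across the views.

```bash
python3 - <<'E'
from h import *
from scipy.optimize import least_squares
D={'w4':load('w4'),'scene0':load('scene0'),'top0':load('top0'),'scene4':load('s4')}
A={'w4':((157,105),(174,329)),'scene0':((257,174),(382,244)),'scene4':((257,174),(382,244)),'top0':((256,182),(381,214))}
lsd=cv2.createLineSegmentDetector()
obs=[]
for n,d in D.items():
    g=cv2.cvtColor(d['color'],cv2.COLOR_RGB2GRAY);L=lsd.detect(g)[0][:,0]
    a,b=map(np.array,A[n]);t=(b-a)/np.linalg.norm(b-a);nr=np.array([-t[1],t[0]]);r=[]
    for x in L:
        p,q=x[:2],x[2:];e=q-p;l=np.linalg.norm(e);o=[(p-a)@nr,(q-a)@nr]
        if l>25 and abs(e@nr)/l<.05 and max(map(abs,o))<(14 if n=='w4' else 6): r.append((np.round(sorted([(p-a)@t,(q-a)@t])).astype(int).tolist(),np.round(o,1).tolist()))
    print(n,round(np.linalg.norm(b-a)),r)
E
```

```text
w4 225 [([-7, 100], [-3.9, -4.0]), ([40, 218], [4.1, 9.4]), ([40, 74], [-6.5, -7.0]), ([64, 219], [5.4, 1.0]), ([101, 219], [-6.6, -4.4]), ([187, 221], [-8.9, -9.6]), ([93, 132], [-7.7, -7.8])]
scene0 143 [([7, 46], [1.9, 0.6]), ([101, 148], [0.5, 0.5]), ([6, 58], [-2.6, -1.5]), ([36, 64], [2.9, 4.1]), ([94, 143], [3.4, 3.8]), ([98, 147], [-2.8, -2.5])]
top0 129 [([86, 120], [0.8, 1.5]), ([-1, 70], [1.5, 1.4]), ([-184, -150], [-0.7, 0.3]), ([87, 115], [3.3, 3.4])]
scene4 143 [([0, 53], [1.9, 0.6]), ([101, 148], [0.5, 0.5]), ([6, 58], [-2.6, -1.6]), ([36, 61], [3.3, 3.9]), ([94, 143], [3.4, 3.7]), ([98, 147], [-2.8, -2.5])]
```

```bash
python3 - <<'E'
from h import *
import scipy.ndimage as nd
for n,a,b,w in(('w4',(157,105),(174,329),20),('scene0',(257,174),(382,244),7),('top0',(256,182),(381,214),7)):
    g=cv2.cvtColor(load(n)['color'],cv2.COLOR_RGB2GRAY).astype(float);a,b=np.array(a,float),np.array(b,float);t=(b-a)/np.linalg.norm(b-a);nr=np.array([-t[1],t[0]])
    print(n,nr.round(2))
    for f in np.linspace(.08,.92,7):
        # average along 10 px
        st=1. if n=='w4' else .5
        o=np.arange(-w,w+.1,st); pr=np.mean([nd.map_coordinates(g,[(a+f*(b-a)+k*t)[1]+o*nr[1],(a+f*(b-a)+k*t)[0]+o*nr[0]],order=1) for k in np.arange(-4,5)],0)
        print(round(f,2),pr.astype(int).tolist())
E
```

```text
w4 [-1.    0.08]
0.08 [84, 85, 85, 85, 86, 84, 84, 86, 85, 84, 84, 84, 85, 82, 81, 116, 139, 150, 157, 161, 165, 168, 168, 167, 163, 157, 150, 142, 129, 103, 83, 85, 85, 84, 85, 86, 85, 85, 85, 85, 86]
0.22 [148, 148, 149, 150, 152, 153, 155, 156, 158, 160, 159, 157, 157, 154, 124, 125, 144, 154, 159, 163, 167, 168, 166, 165, 159, 152, 145, 129, 114, 148, 160, 157, 157, 157, 158, 159, 160, 161, 160, 160, 134]
0.36 [152, 147, 147, 150, 153, 155, 155, 154, 157, 158, 158, 156, 157, 138, 120, 136, 150, 157, 162, 165, 167, 166, 165, 161, 154, 146, 133, 114, 143, 157, 155, 154, 154, 154, 154, 153, 152, 153, 157, 144, 93]
0.5 [143, 140, 138, 141, 145, 146, 149, 151, 153, 154, 153, 150, 146, 127, 127, 144, 155, 160, 164, 166, 166, 166, 162, 156, 148, 135, 118, 136, 156, 154, 153, 153, 154, 155, 154, 151, 151, 152, 146, 104, 91]
0.64 [155, 156, 156, 154, 152, 149, 145, 143, 140, 139, 138, 143, 130, 122, 138, 151, 159, 163, 166, 166, 166, 163, 157, 149, 137, 116, 140, 159, 158, 157, 158, 157, 156, 155, 154, 151, 152, 153, 105, 87, 121]
0.78 [156, 160, 161, 159, 156, 156, 157, 158, 156, 153, 15
[... 1755 characters left out ...]
15, 114, 113, 111, 110, 110, 111, 112, 114, 117, 123, 133, 139, 140, 135, 125, 114, 109, 115, 124, 129, 130, 130, 129, 127, 126, 125]
0.5 [89, 98, 106, 115, 122, 127, 128, 128, 127, 126, 125, 124, 127, 134, 139, 139, 133, 123, 111, 106, 110, 117, 121, 123, 124, 126, 128, 129, 132]
0.64 [136, 137, 137, 137, 137, 136, 132, 123, 110, 99, 92, 87, 87, 88, 88, 87, 82, 76, 72, 71, 75, 79, 78, 77, 75, 71, 66, 61, 60]
0.78 [134, 133, 133, 133, 133, 133, 132, 130, 128, 126, 123, 123, 128, 136, 139, 137, 130, 119, 111, 112, 122, 130, 133, 134, 134, 133, 133, 134, 134]
0.92 [132, 132, 132, 131, 129, 124, 114, 105, 99, 96, 98, 106, 121, 134, 138, 136, 127, 114, 99, 87, 84, 85, 86, 86, 84, 81, 80, 80, 81]
```

```bash
python3 - <<'E'
from h import *
from scipy.optimize import least_squares
O=[]
for n,a,b,F,o,w in(('w4',(157,105),(174,329),(.08,.22,.36,.5,.64,.78,.92),(1.9,1.1,.3,-.2,-1.1,-1.9,-2.4),1),('scene0',(257,174),(382,244),(.1,.5,.9),(.5,.45,.4),1),('top0',(256,182),(381,214),(.1,.5,.9),(1.4,1.1,.8),1)):
    d=load(n);a,b=np.array(a,float),np.array(b,float);t=(b-a)/np.linalg.norm(b-a);nr=np.array([-t[1],t[0]])
    for f,x in zip(F,o): O.append((d,a+f*(b-a)+x*nr,n))
def res(q,free=False):
    x,y,yaw=q[:3];sl=q[3] if len(q)>3 else .2;r=[]
    A=(Ro.from_euler('z',yaw)*Ro.from_euler('x',sl)).as_matrix();p=np.array([x,y,200.])
    for d,m,n in O:
        # distance in mm between ray and line
        c,v=ray(d,*m);k=np.cross(v,A[:,1]);k/=np.linalg.norm(k);r.append(k@(c-p)/(1 if n=='w4' else 2))
    return np.array(r)
for q0 in ([582,-105,.075],[582,-105,.075,.2]):
    s=least_squares(res,q0);print(s.x.round(4),s.fun.round(1))
# posts check: clamps at +-215
for n in('scene0','top0'):
    d=load(n)
    for sg in(1,-1):
        A=(Ro.from_euler('z',s.x[2])*Ro.from_euler('x',.2)).as_matrix();print(n,proj(d,np.array([s.x[0],-105,200])+A@[0,215*sg,0]).round(1))
E
```

```text
[ 5.762716e+02 -1.021886e+02  6.870000e-02] [-0.1  0.   0.1 -0.1  0.   0.  -0.3  0.1 -0.2 -0.3  0.2  0.3  0.4]
[ 5.763330e+02 -1.020163e+02  7.030000e-02  2.037000e-01] [-0.   0.1  0.1 -0.1  0.   0.  -0.3 -0.1 -0.1 -0.2  0.2  0.3  0.4]
scene0 [246.  168.5]
scene0 [390.8 248.7]
top0 [249.  181.9]
top0 [383.  215.3]
```

```bash
sed -i 's/^RO=.*/RO=np.array([576.3,-103,200.]); RY=.0695/' h.py; python3 - <<'E'
from h import *
P1,Q=hold(90,0,0,.55,up=80);P2,_=hold(90,0,0,.55,up=14)
print(P1,P2)
plan([(P1,Q,5,1),(P2,Q,5,1)])
E
```

```text
[558.85889309 -21.0770407  347.53352152] [558.85889309 -21.0770407  281.53352152]
# 15.1 mm/row 0.0 deg/row
[[[0.0,0.0,0.0,-2.9,-8.5,12.1,5.0],[-0.01,0.01,0.01,-5.7,-17.1,24.2,5.0],[-0.01,0.01,0.01,-8.6,-25.6,36.3,5.0],[-0.01,0.01,0.01,-11.5,-34.1,48.4,5.0],[-0.02,0.02,0.02,-14.3,-42.7,60.5,5.0]]]
# 13.2 mm/row 0.0 deg/row
[[[0.0,0.0,0.0,-2.6,-6.8,11.0,5.0],[0.0,0.0,0.0,-5.3,-13.5,22.1,5.0],[0.0,0.0,0.0,-7.9,-20.3,33.1,5.0],[0.0,0.0,0.0,-10.5,-27.0,44.1,5.0],[0.0,0.0,0.0,-13.2,-33.8,55.2,5.0]]]
```

send_rows(
  plan=[
    [[0, 0, 0, -3, -8.5, 12, 5], [0, 0, 0, -6, -17, 24, 5], [0, 0, 0, -8.5, -25.5, 36, 5], [0, 0, 0, -11.5, -34, 48.5, 5], [-0.02, 0.02, 0.02, -14.5, -42.5, 60.5, 5]],
  ],
)

```text
time: 6.8
eef_pos: [558.3, -17.9, 347.1]
tcp_rot: [[-0.073, 0.858, 0.509], [0.977, -0.04, 0.208], [0.198, 0.513, -0.835]]
ft_force: [1.5, -1.0, -3.0]
grip_width: 0.155
```

send_rows(
  plan=[
    [[0, 0, 0, -2.5, -7, 11, 5], [0, 0, 0, -5, -13.5, 22, 5], [0, 0, 0, -8, -20, 33, 5], [0, 0, 0, -10.5, -27, 44, 5], [0, 0, 0, -13, -34, 55, 5]],
  ],
)

```text
time: 7.22
eef_pos: [558.2, -17.9, 281.5]
tcp_rot: [[-0.073, 0.858, 0.509], [0.977, -0.04, 0.208], [0.198, 0.513, -0.835]]
ft_force: [0.3, -1.1, -3.7]
grip_width: 0.152
```

```bash
python3 - <<'E'
from h import *
s=monitor.sense();print(s['time'],s['eef_pos'],s['tcp_rot'].round(3).tolist(),s['ft_force'],s['grip_width'],s['qpos'])
A=railR();o=s['eef_pos']+s['tcp_rot']@OFF;print('carrier in rail',A.T@(o-RO))
d=shot('wrist','w5');shot('scene','s5')
a=np.array([proj(d,RO+A@[0,y,0]) for y in(90,130,170,210)]);print('pred tube',a.round(1).tolist())
i=cv2.imread('pics/w5.png')[60:420,80:480];j=cv2.imread('pics/s5.png')[120:270,220:380]
c=np.zeros((360,800,3),np.uint8);c[:,:400]=i;c[:,400:784]=cv2.resize(j,(384,360),interpolation=cv2.INTER_CUBIC);cv2.imwrite('pics/m5.png',c)
E
```

```text
7.2167 [558.21704613 -17.94675486 281.45738657] [[-0.073, 0.858, 0.509], [0.977, -0.04, 0.208], [0.198, 0.513, -0.835]] [ 0.30931082 -1.11357456 -3.67552576] 0.15193760863220596 [-1.401189   -0.226929    1.40488937  2.18317473 -0.03759451  0.46240539
  0.10794754]
carrier in rail [-0.42062177 95.91535942 13.01338072]
pred tube [[236.2, 261.6], [234.1, 196.3], [231.7, 121.8], [229.1, 36.7]]
```

View pics/m5.png

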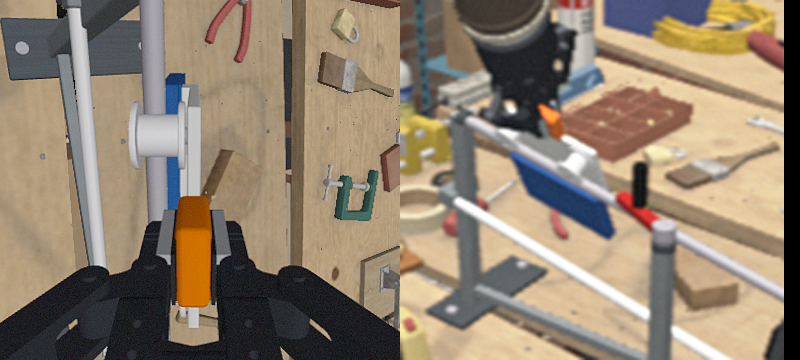

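The wheel groove sits straight over the tube (tube centre at about column 234, predicted 233; wheel centre about 238), and the panel is clear of the keeper. I'll lower the last bit gently.

send_rows(
  plan=[
    [[0, 0, 0, -0.5, -1, 2, 5], [0, 0, 0, -1, -2.5, 4, 5], [0, 0, 0, -1.5, -3.5, 6, 5], [0, 0, 0, -2, -5, 8, 5], [0, 0, 0, -2, -5.5, 9, 5]],
  ],
)

```text
time: 7.73
eef_pos: [559.3, -18.8, 272.3]
tcp_rot: [[-0.072, 0.857, 0.511], [0.977, -0.042, 0.208], [0.2, 0.514, -0.834]]
ft_force: [0.0, -0.6, -3.0]
grip_width: 0.154
```

send_rows(
  plan=[
    [[0, 0, 0, 0, -0.5, 1, 5], [0, 0, 0, -0.5, -1, 1.5, 5], [0, 0, 0, -0.5, -1.5, 2.5, 5], [0, 0, 0, -1, -2, 3, 5], [0, 0, 0, -1, -2, 3.5, 5]],
  ],
)

```text
time: 8.15
eef_pos: [557.4, -18.4, 269.1]
tcp_rot: [[-0.072, 0.857, 0.511], [0.977, -0.042, 0.207], [0.199, 0.514, -0.834]]
ft_force: [0.5, 0.7, -2.7]
grip_width: 0.157
```

```bash
python3 - <<'E'
from h import *
s=monitor.sense();print(s['time'],s['ft_force'],s['ft_torque'],s['grip_width'],s['qpos'])
A=railR();o=s['eef_pos']+s['tcp_rot']@OFF;print('carrier in rail',A.T@(o-RO))
E
```

```text
8.15 [ 0.52919922  0.66095639 -2.71019162] [-0.38070936  0.92541492  0.01923716] 0.1567824267233946 [-1.47302133 -0.29211452  1.43993544  2.20278416  0.13994544  0.43547293
 -0.0518287 ]
carrier in rail [-1.12173307 93.09252061  1.00929494]
```

Joints 2 and 3 have drifted onto their limits. Before swinging I'll fit a quick kinematic model from the logged readings, to see which way is open.

```bash
cat > kin.py <<'E'
from h import *
from scipy.optimize import least_squares
s=monitor.sense()
Rw=lambda a:np.array(a)
dat=[([-1.412,.411,-.013,1.596,.006,1.134,-.082],[140.5,608.9,248.0],[[-.9744,.2248,0],[.2248,.9744,-.0012],[0,-.0012,-1]]),
([-1.37,.02,.37,2.15,.68,.82,-1.54],[424.55,290.2,275.7],[[.104,.847,.521],[.995,-.089,-.052],[.002,.524,-.852]]),
([-1.37072,.03693,.36947,2.15492,.67965,.80685,-1.54875],[423.8,295.16,271.0],[[.1,.848,.52],[.995,-.087,-.05],[.002,.523,-.853]]),
([-1.0689,-.27914,.97141,1.93944,.06872,.80715,-.06628],[563.5,-20.8,422.35],[[-.072,.859,.507],[.978,-.039,.205],[.196,.511,-.837]]),
([-1.40119,-.22693,1.40489,2.18317,-.03759,.46241,.10795],[558.2,-17.95,281.46],[[-.073,.858,.509],[.977,-.04,.208],[.198,.513,-.835]]),
([-1.473,-.2921,1.43994,2.20278,.13995,.43547,-.0518],[557.4,-18.4,269.1],[[-.072,.857,.511],[.977,-.042,.207],[.199,.514,-.834]])]
import itertools
def fk(q,par,sg):
    d1,d3,d5,d7,a1,a2,a3=par[:7];off=par[7:14];q=np.array(q)*sg+off
    R=np.eye(3);p=np.zeros(3)
    for i,(ax,t) in enumerate(zip('zyzyzyz',[(0,0,d1),(a1,0,0),(0,0,d3),(a2,0,0),(0,0,d5),(a3,0,0),(0,0,d7)])):
        if i==0: p=p+np.array([0,0,d1]); R=Ro.from_euler('z',q[0]).as_matrix(); p=p+R@[a1,0,0]; continue
        R=R@Ro.from_euler(ax,q[i]).as_matrix()
        if i==2: p=p+R@[a2,0,d3]
        if i==4: p=p+R@[a3,0,d5]
        if i==6: p=p+R@[0,0,d7]
    return p,R
def fit():
    best=None
    for sz in itertools.product((1,-1),repeat=4):
      for o1 in (0,np.pi,1.57,-1.57):
       for o7 in(0,np.pi,1.57,-1.57):
        sg=np.array([sz[0],1,sz[1],1,sz[2],1,sz[3]])
        # quick orientation screen
        def res(x):
            r=[]
            for q,p,R in dat:
                P,Q=fk(q,x,sg);r+=list((P-p)/300)+list((Q-np.array(R)).ravel())
            return np.array(r)
        x0=np.r_[330,350,350,200,0,0,0,o1,0,0,0,0,0,o7]
        if np.abs(res(x0)[np.arange(72)%12>2]).mean()>.25: continue
        s=least_squares(res,x0,max_nfev=200)
        if best is None or s.cost<best[0]: best=(s.cost,s.x,sg)
    return best
if __name__=='__main__':
    b=fit();print(b[0],b[1].round(3),b[2])
    if b:
        np.savez('kin.npz',x=b[1],sg=b[2])
        for q,p,R in dat: P,Q=fk(q,b[1],b[2]);print((P-p).round(1),np.abs(Q-R).max().round(3))
E
python3 kin.py
```

```text
0.0017210184022865309 [ 3.13967e+02  5.30854e+02  4.37926e+02  3.86557e+02  1.84000e+00
  2.56180e+01 -1.54670e+01 -8.60000e-02 -4.50000e-02  2.10000e-02
  3.90000e-02 -1.30000e-02 -9.00000e-03  1.51400e+00] [-1  1 -1  1 -1  1 -1]
[-2.8  2.2 -2.4] 0.017
[-1.8 -0.4  5. ] 0.011
[-2.4 -2.6  0.8] 0.016
[-1.   3.1  2.7] 0.013
[ 1.9 -0.8 -3.8] 0.005
[ 1.3  0.6 -2.4] 0.004
```

```bash
cat > ik.py <<'E'
from kin import *
k=np.load('kin.npz');X,SG=k['x'],k['sg']
LO=np.array([-2.95,-.29,-1.47,.14,-1.03,.13,-2.86]);HI=np.array([2.95,1.99,1.44,2.54,4.17,1.85,2.86])
def f6(q,P,Q):
    p,R=fk(q,X,SG);return np.r_[(P-p)/300,(Ro.from_matrix(Q@R.T)).as_rotvec()]
def J(q):
    e=1e-5;p,R=fk(q,X,SG);return np.array([(-f6(q+e*np.eye(7)[i],p,R))/e for i in range(7)]).T
def solve(q0,P,Q,w=.02):
    s=least_squares(lambda q:np.r_[f6(q,P,Q),w*.05*(q-q0)],np.clip(q0,LO+1e-4,HI-1e-4),bounds=(LO,HI));return s.x,np.linalg.norm(f6(s.x,P,Q))
E
python3 - <<'E'
from ik import *
s=monitor.sense();q=np.array(s['qpos']);P0,R0=fk(q,X,SG);print('model err',P0-s['eef_pos'])
n=np.linalg.svd(J(q))[2][-1];print('null',n.round(2))
dp=P0-s['eef_pos']
for t in(.55,.4,.25,.1,0):
    P,Q=hold(93,0,0,t);P=P+dp*0
    a,e=solve(q,P,Q);b,e2=solve(np.array([-.2,.3,.2,1.6,0,1.1,1.4]),P,Q)
    print(t,a.round(2),round(e,4),'|',b.round(2),round(e2,4))
# sweep elbow at tilt 0
E
```

```text
model err [ 1.23014142  0.61714805 -2.43812052]
null [ 0.12  0.25  0.04  0.   -0.7  -0.04  0.66]
0.55 [-1.47 -0.29  1.43  2.2   0.14  0.44 -0.06] 0.0 | [-0.11  0.03  0.28  2.2  -0.68  0.54  0.71] 0.0
0.4 [-1.53 -0.29  1.44  2.11  0.21  0.63 -0.16] 0.082 | [-0.14  0.1   0.31  2.05 -0.49  0.73  0.51] 0.0
0.25 [-1.58 -0.29  1.44  2.04  0.24  0.77 -0.21] 0.1851 | [-0.18  0.2   0.34  1.89 -0.4   0.92  0.42] 0.0
0.1 [-0.65  0.41  0.95  1.73 -0.57  1.2   0.56] 0.0 | [-0.2   0.3   0.37  1.74 -0.36  1.11  0.37] 0.0
0 [-0.58  0.49  0.91  1.63 -0.55  1.32  0.54] 0.0 | [-0.21  0.38  0.38  1.63 -0.34  1.24  0.35] 0.0
```

```bash
cat >> ik.py <<'E'
def track(q,wps,mode,n=60,hist=None):
    q=np.array(q,float)
    for P,Q in wps:
        p0,r0=fk(q,X,SG);sl=Slerp([0,1],Ro.from_matrix([r0,Q]))
        for i in range(n):
            f=(i+1)/n;Pt=p0+f*(np.array(P)-p0);Qt=sl(f).as_matrix()
            for it in range(3):
                j=J(q);e=f6(q,Pt,Qt);act=np.ones(7,bool)
                lam,bias,qh,L=mode
                S=np.diag([1/L]*3+[1]*3);js=S@j;es=S@e
                for _ in range(3):
                    ja=js*act;ji=ja.T@np.linalg.inv(ja@ja.T+lam**2*np.eye(6))
                    dq=ji@es
                    if bias: dq=dq+(np.eye(7)-np.linalg.pinv(ja)@ja)@(bias/3*(qh-q)*act)
                    bad=act&(((q+dq)<LO)|((q+dq)>HI))
                    if not bad.any(): break
                    act&=~bad
                q=np.clip(q+dq*act,LO,HI)
            if hist is not None: hist.append(q.copy())
    return q
E
python3 - <<'E'
from ik import *
M=[np.array(d[0]) for d in dat]
F=lambda q:fk(q,X,SG)
up=(np.array([455,240,420.]),F(M[2])[1])
segs=[('0-1',M[0],[F(M[1])],M[1]),('2-4',M[2],[up,F(M[3])],M[3]),('4-5',M[3],[F(M[4])],M[4]),('5-n',M[4],[F(M[5])],M[5])]
hm=[np.array([-1.412,.411,-.013,1.596,.006,1.134,-.082]),(LO+HI)/2]
modes={'pinv.3':(1e-3,0,hm[0],1),'pinv1m':(1e-3,0,hm[0],3.3),'pinv.1m':(1e-3,0,hm[0],.33),'home':(1e-3,.05,hm[0],1),'mid':(1e-3,.02,hm[1],1),'dls':(.1,0,hm[0],1)}
for nm,a,w,b in segs:
    print(nm,'actual',b.round(2))
    for k,m in modes.items(): print('   ',k,track(a,w,m).round(2))
E
```

```text
0-1 actual [-1.37  0.02  0.37  2.15  0.68  0.82 -1.54]
    pinv.3 [-1.32  0.02  0.32  2.15  0.68  0.82 -1.54]
    pinv1m [-1.32  0.02  0.32  2.15  0.68  0.82 -1.54]
    pinv.1m [-1.32  0.02  0.32  2.15  0.68  0.82 -1.54]
    home [-1.22  0.02  0.22  2.15  0.68  0.82 -1.54]
    mid [-0.73  0.02 -0.26  2.15  0.66  0.81 -1.52]
    dls [-1.32  0.02  0.32  2.15  0.68  0.82 -1.54]
2-4 actual [-1.07 -0.28  0.97  1.94  0.07  0.81 -0.07]
    pinv.3 [-1.09 -0.29  0.98  1.94  0.09  0.81 -0.09]
    pinv1m [-1.09 -0.29  0.98  1.94  0.09  0.81 -0.09]
    pinv.1m [-1.09 -0.29  0.98  1.94  0.09  0.81 -0.09]
    home [-0.9  -0.22  0.87  1.94 -0.06  0.81  0.06]
    mid [-0.5  -0.14  0.58  1.94 -0.26  0.82  0.23]
    dls [-1.09 -0.29  0.98  1.94  0.09  0.81 -0.09]
4-5 actual [-1.4  -0.23  1.4   2.18 -0.04  0.46  0.11]
    pinv.3 [-1.39 -0.22  1.4   2.18 -0.06  0.46  0.13]
    pinv1m [-1.39 -0.22  1.4   2.18 -0.06  0.46  0.13]
    pinv.1m [-1.39 -0.22  1.4   2.18 -0.06  0.46  0.13]
    home [-1.06 -0.03  1.2   2.18 -0.54  0.53  0.58]
    mid [-1.21 -0.07  1.32  2.18 -0.45  0.51  0.49]
    dls [-1.4  -0.22  1.4   2.18 -0.06  0.46  0.13]
5-n actual [-1.47 -0.29  1.44  2.2   0.14  0.44 -0.05]
    pinv.3 [-1.47 -0.29  1.44  2.2   0.13  0.43 -0.04]
    pinv1m [-1.47 -0.29  1.44  2.2   0.13  0.43 -0.04]
    pinv.1m [-1.47 -0.29  1.44  2.2   0.13  0.43 -0.04]
    home [-1.47 -0.29  1.44  2.2   0.13  0.43 -0.04]
    mid [-1.47 -0.29  1.44  2.2   0.13  0.43 -0.04]
    dls [-1.44 -0.23  1.44  2.2  -0.02  0.43  0.1 ]
```

```bash
nproc; cat > srch.py <<'E'
from ik import *
from multiprocessing import Pool
m=(1e-3,0,np.zeros(7),1)
q0=np.array(monitor.sense()['qpos']);q0=np.clip(q0,LO,HI)
def swing(q,h):
    return track(q,[hold(93,0,0,t) for t in(.41,.27,.13,0)],m,n=6,hist=h)
def ev(W):
    h=[];A=hold(93,0,0,.55,up=150)
    P=np.array(W[:3]);Q=(Ro.from_euler('z',W[3])).as_matrix()@A[1]@Ro.from_rotvec([W[4],0,0]).as_matrix()
    q=track(q0,[A],m,n=12,hist=h);k=len(h)
    try:
        q=track(q,[(P,Q),A],m,n=20,hist=h);q=track(q,[hold(93,0,0,.55)],m,n=12,hist=h);qa=q;q=swing(q,h)
    except Exception: return -9,W,None,None
    h=np.array(h);mar=np.minimum(h-LO,HI-h)[k:];return mar.min(),W,qa,q,np.linalg.norm(f6(q,*hold(93,0,0,0)))
if __name__=='__main__':
    h=[];q=swing(q0,h);print('direct',q.round(2),np.linalg.norm(f6(q,*hold(93,0,0,0))))
    r=np.random.default_rng(0)
    Ws=[(r.uniform(450,720),r.uniform(-450,150),r.uniform(400,560),r.uniform(-.8,.8),r.uniform(-.1,.5)) for _ in range(240)]
    with Pool() as p: R=p.map(ev,Ws)
    R.sort(key=lambda x:-x[0])
    for x in R[:6]: print(round(x[0],3),np.round(x[1],2),x[2].round(2),x[3].round(2),round(x[4],3))
E
time OMP_NUM_THREADS=1 timeout 300 python3 srch.py
```

```text
4
direct [-1.63 -0.29  1.44  1.98  0.26  0.93 -0.24] 0.3767054421869852
0.03 [7.1509e+02 5.6270e+01 4.6786e+02 7.7000e-01 4.8000e-01] [ 1.36  0.   -1.17  2.19 -0.76  0.57  0.78] [ 0.75  0.5  -0.92  1.63  0.16  1.21 -0.11] 0.0
0.011 [ 6.2331e+02 -3.4636e+02  5.3178e+02  2.9000e-01  4.6000e-01] [-1.32 -0.09  1.41  2.2  -0.4   0.47  0.45] [-0.71  0.59  1.15  1.62 -0.69  1.41  0.66] 0.0
0.01 [ 6.9751e+02 -3.6076e+02  4.1517e+02  7.5000e-01  3.0000e-01] [-1.33 -0.09  1.41  2.2  -0.39  0.47  0.44] [-0.72  0.59  1.15  1.62 -0.69  1.41  0.66] 0.0
0.008 [ 6.3588e+02 -2.1665e+02  4.2162e+02  3.5000e-01  2.2000e-01] [-1.38 -0.14  1.43  2.2  -0.26  0.45  0.32] [-0.72  0.6   1.16  1.62 -0.69  1.41  0.66] 0.0
0.006 [ 6.0540e+02 -1.9523e+02  4.4037e+02  5.2000e-01  2.9000e-01] [-1.37 -0.14  1.43  2.2  -0.27  0.45  0.33] [-0.72  0.6   1.16  1.62 -0.69  1.41  0.66] 0.0
0.006 [ 6.6933e+02 -4.9270e+01  5.5335e+02  6.8000e-01  3.5000e-01] [-1.38 -0.15  1.43  2.2  -0.23  0.45  0.29] [-0.72  0.6   1.16  1.62 -0.69  1.41  0.66] 0.0
real	0m33.935s
user	2m7.893s
sys	0m0.141s
```

```bash
cat > srch2.py <<'E'
from srch import *
TL=.48
def path(W):
    A=hold(93,0,0,.55,up=150);out=[A]
    for w in (W[:5],W[5:]):
        out.append((np.array(w[:3]),Ro.from_euler('z',w[3]).as_matrix()@A[1]@Ro.from_rotvec([w[4],0,0]).as_matrix()))
    return out+[hold(93,0,0,TL,up=125)]
def ev2(W):
    pts=path(W);h=[]
    try:
        q=track(q0,pts[:1],m,n=8,hist=h);k=len(h)
        q=track(q,pts[1:],m,n=16,hist=h);q=track(q,[hold(93,0,0,TL)],m,n=10,hist=h);qa=q;q=track(q,[hold(93,0,0,t) for t in(.32,.16,0)],m,n=6,hist=h)
    except Exception: return (-9,W)
    h=np.array(h);mar=np.minimum(h-LO,HI-h)
    mar=mar[k+8:].min()
    jump=np.abs(np.diff(h,axis=0)).max()
    L=sum(np.linalg.norm(pts[i+1][0]-pts[i][0]) for i in range(3))
    return (mar-.1*max(0,jump-.15)-L/1e4,W,qa,q,np.linalg.norm(f6(q,*hold(93,0,0,0))),mar,jump,L)
if __name__=='__main__':
    r=np.random.default_rng(1)
    g=lambda:(r.uniform(480,720),r.uniform(-400,150),r.uniform(410,540),r.uniform(-.8,.8),r.uniform(-.1,.5))
    with Pool() as p: R=p.map(ev2,[g()+g() for _ in range(900)])
    R.sort(key=lambda x:-x[0])
    for x in R[:6]: print(round(x[0],3),np.round(x[1],2).tolist(),x[2].round(2),x[3].round(2),np.round(x[4:],3))
E
time OMP_NUM_THREADS=1 timeout 500 python3 srch2.py
```

```text
0.169 [718.8, -32.49, 453.89, -0.59, 0.09, 704.85, -87.68, 452.19, 0.53, 0.15] [-0.65  0.07  0.82  2.13 -0.59  0.63  0.62] [-0.52  0.46  0.81  1.63 -0.51  1.3   0.5 ] [0.00000e+00 2.08000e-01 1.07000e-01 3.90835e+02]
0.164 [695.67, 19.88, 474.36, -0.73, 0.06, 678.36, -140.27, 412.87, -0.02, 0.06] [-0.59  0.06  0.77  2.13 -0.59  0.63  0.62] [-0.49  0.44  0.76  1.63 -0.48  1.29  0.48] [0.00000e+00 2.14000e-01 1.07000e-01 4.95056e+02]
0.156 [644.27, 88.25, 499.13, -0.74, 0.19, 666.97, 54.21, 436.36, -0.73, 0.33] [-0.77  0.07  0.95  2.13 -0.6   0.64  0.63] [-0.59  0.49  0.92  1.63 -0.56  1.33  0.54] [0.00000e+00 1.93000e-01 7.10000e-02 3.67921e+02]
0.155 [599.6, -79.19, 479.45, -0.77, 0.47, 516.26, -95.6, 498.74, 0.46, 0.23] [-0.77  0.07  0.95  2.13 -0.6   0.64  0.63] [-0.59  0.49  0.91  1.63 -0.55  1.33  0.54] [0.00000e+00 1.87000e-01 8.50000e-02 3.21156e+02]
0.154 [667.1, 60.33, 491.97, -0.64, 0.2, 692.45, 5.43, 487.13, -0.7, 0.48] [-0.78  0.07  0.96  2.13 -0.6   0.64  0.63] [-0.59  0.49  0.92  1.63 -0.56  1.33  0.55] [0.00000e+00 1.92000e-01 7.00000e-02 3.75507e+02]
0.15 [648.18, 62.18, 443.24, -0.71, 0.31, 691.62, 77.63, 425.76, -0.21, 0.22] [-0.84  0.07  1.03  2.13 -0.61  0.64  0.63] [-0.62  0.51  0.97  1.63 -0.58  1.34  0.57] [0.00000e+00 1.84000e-01 7.00000e-02 3.36283e+02]
real	2m6.409s
user	7m55.391s
sys	0m0.214s
```

```bash
python3 - <<'E'
from h import *
A=hold(93,0,0,.55,up=150)
w=lambda x:(np.array(x[:3]),Ro.from_euler('z',x[3]).as_matrix()@A[1]@Ro.from_rotvec([x[4],0,0]).as_matrix())
W1=w((718,-32,454,-.59,.09));W2=w((705,-88,452,.53,.15));B=hold(93,0,0,.48,up=125)
plan([(*A,5,2),(*W1,5,2),(*W2,5,3),(*B,5,2)])
E
```

```text
# 14.9 mm/row 0.0 deg/row
[[[0.0,0.0,0.0,3.0,7.8,-12.4,5.0],[0.0,0.0,0.01,6.0,15.5,-24.7,5.0],[0.0,-0.01,0.01,8.9,23.3,-37.1,5.0],[0.01,-0.01,0.01,11.9,31.1,-49.5,5.0],[0.01,-0.01,0.01,14.9,38.8,-61.8,5.0]]]
[[[0.0,0.0,0.01,3.0,7.8,-12.4,5.0],[0.0,0.0,0.01,5.9,15.5,-24.8,5.0],[0.0,-0.01,0.01,8.9,23.3,-37.2,5.0],[0.0,-0.01,0.02,11.9,31.0,-49.5,5.0],[0.01,-0.01,0.02,14.8,38.8,-61.9,5.0]]]
# 16.4 mm/row 3.3 deg/row
[[[-0.03,-0.27,0.48,-1.7,15.6,4.8,5.0],[-0.06,-0.53,0.97,-3.4,31.1,9.7,5.0],[-0.09,-0.8,1.45,-5.2,46.7,14.5,5.0],[-0.11,-1.07,1.93,-6.9,62.3,19.3,5.0],[-0.14,-1.33,2.41,-8.6,77.8,24.2,5.0]]]
[[[-0.03,-0.27,0.49,2.9,15.4,4.9,5.0],[-0.06,-0.54,0.97,5.8,30.7,9.9,5.0],[-0.09,-0.8,1.45,8.7,46.1,14.9,5.0],[-0.12,-1.07,1.94,11.6,61.4,19.9,5.0],[-0.15,-1.34,2.42,14.5,76.8,24.9,5.0]]]
# 3.8 mm/row 4.3 deg/row
[[[0.18,0.29,-0.64,-3.6,1.3,0.0,5.0],[0.35,0.58,-1.27,-7.3,2.5,-0.1,5.0],[0.53,0.88,-1.91,-10.9,3.8,-0.1,5.0],[0.7,1.17,-2.54,-14.5,5.0,-0.2,5.0],[0.88,1.46,-3.18,-18.1,6.3,-0.2,5.0]]]
[[[0.18,0.29,-0.64,-3.8,-0.1,-0.7,5.0],[0.35,0.58,-1.27,-7.6,-0.1,-1.4,5.0],[0.53,0.88,-1.91,-11.3,-0.1,-2.1,5.0],[0.7,1.17,-2.54,-15.1,-0.2,-2.7,5.0],[0.88,1.46,-3.18,-18.9,-0.2,-3.4,5.0]]]
[[[0.18,0.29,-0.64,-3.4,-1.3,-1.2,5.0],[0.35,0.58,-1.27,-6.8,-2.6,-2.4,5.0],[0.53,0.88,-1.91,-10.2,-4.0,-3.5,5.0],[0.7,1.17,-2.54,-13.6,-5.3,-4.7,5.0],[0.88,1.46,-3.18,-17.0,-6.6,-5.9,5.0]]]
# 16.9 mm/row 3.2 deg/row
[[[-0.18,-0.21,0.45,12.4,-10.5,4.7,5.0],[-0.35,-0.42,0.9,24.8,-21.0,9.5,5.0],[-0.53,-0.63,1.35,37.2,-31.6,14.2,5.0],[-0.7,-0.85,1.8,49.6,-42.1,18.9,5.0],[-0.88,-1.06,2.25,62.0,-52.6,23.7,5.0]]]
[[[-0.17,-0.21,0.45,10.0,-13.5,2.3,5.0],[-0.35,-0.42,0.89,19.9,-27.0,4.7,5.0],[-0.52,-0.63,1.34,29.9,-40.5,7.1,5.0],[-0.7,-0.84,1.79,39.8,-54.0,9.4,5.0],[-0.87,-1.06,2.24,49.8,-67.5,11.8,5.0]]]
```

send_rows(
  plan=[
    [[0, 0, 0, 3, 8, -12.5, 5], [0, 0, 0, 6, 15.5, -25, 5], [0, 0, 0, 9, 23, -37, 5], [0, 0, 0, 12, 31, -49.5, 5], [0, 0, 0, 15, 39, -62, 5]],
  ],
)

```text
time: 8.57
eef_pos: [558.0, -18.0, 344.5]
tcp_rot: [[-0.072, 0.857, 0.511], [0.977, -0.041, 0.207], [0.199, 0.514, -0.834]]
ft_force: [0.8, -1.1, -2.5]
grip_width: 0.155
```

send_rows(
  plan=[
    [[0, 0, 0, 3, 8, -12.5, 5], [0, 0, 0, 6, 15.5, -25, 5], [0, 0, 0, 9, 23, -37, 5], [0, 0, 0, 12, 31, -49.5, 5], [0, 0, 0, 15, 39, -62, 5]],
  ],
)

```text
time: 8.98
eef_pos: [558.7, -17.8, 419.1]
tcp_rot: [[-0.072, 0.857, 0.511], [0.977, -0.041, 0.207], [0.198, 0.514, -0.835]]
ft_force: [-0.4, 0.2, -2.9]
grip_width: 0.156
```

send_rows(
  plan=[
    [[-0.03, -0.27, 0.48, -1.5, 15.5, 5, 5], [-0.06, -0.53, 0.97, -3.5, 31, 9.5, 5], [-0.09, -0.8, 1.45, -5, 46.5, 14.5, 5], [-0.11, -1.07, 1.93, -7, 62, 19.5, 5], [-0.14, -1.33, 2.41, -8.5, 78, 24, 5]],
  ],
)

```text
time: 9.4
eef_pos: [639.1, -24.2, 437.1]
tcp_rot: [[0.216, 0.831, 0.513], [0.954, -0.291, 0.068], [0.206, 0.475, -0.855]]
ft_force: [-0.6, -0.7, -2.1]
grip_width: 0.155
```

send_rows(
  plan=[
    [[-0.03, -0.27, 0.49, 3, 15.5, 5, 5], [-0.06, -0.54, 0.97, 6, 30.5, 10, 5], [-0.09, -0.8, 1.45, 8.5, 46, 15, 5], [-0.12, -1.07, 1.94, 11.5, 61.5, 20, 5], [-0.15, -1.34, 2.42, 14.5, 77, 25, 5]],
  ],
)

```text
time: 9.82
eef_pos: [719.5, -30.0, 454.2]
tcp_rot: [[0.485, 0.734, 0.475], [0.851, -0.52, -0.066], [0.199, 0.436, -0.878]]
ft_force: [0.3, -0.5, -0.9]
grip_width: 0.156
```

send_rows(
  plan=[
    [[0.18, 0.29, -0.64, -3.5, 1.5, 0, 5], [0.35, 0.58, -1.27, -7.5, 2.5, 0, 5], [0.53, 0.88, -1.91, -11, 4, 0, 5], [0.7, 1.17, -2.54, -14.5, 5, 0, 5], [0.88, 1.46, -3.18, -18, 6.5, 0, 5]],
  ],
)

```text
time: 10.23
eef_pos: [714.7, -49.5, 453.7]
tcp_rot: [[0.136, 0.884, 0.448], [0.972, -0.206, 0.112], [0.191, 0.42, -0.887]]
ft_force: [-1.0, -0.2, -3.1]
grip_width: 0.152
```

send_rows(
  plan=[
    [[0.18, 0.29, -0.64, -4, 0, -0.5, 5], [0.35, 0.58, -1.27, -7.5, 0, -1.5, 5], [0.53, 0.88, -1.91, -11.5, 0, -2, 5], [0.7, 1.17, -2.54, -15, 0, -2.5, 5], [0.88, 1.46, -3.18, -19, 0, -3.5, 5]],
  ],
)

```text
time: 10.65
eef_pos: [710.6, -68.6, 452.9]
tcp_rot: [[-0.228, 0.906, 0.358], [0.955, 0.136, 0.265], [0.191, 0.402, -0.896]]
ft_force: [1.2, 0.3, -2.2]
grip_width: 0.15
```

send_rows(
  plan=[
    [[0.18, 0.29, -0.64, -3.5, -1.5, -1, 5], [0.35, 0.58, -1.27, -7, -2.5, -2.5, 5], [0.53, 0.88, -1.91, -10, -4, -3.5, 5], [0.7, 1.17, -2.54, -13.5, -5.5, -4.5, 5], [0.88, 1.46, -3.18, -17, -6.5, -6, 5]],
  ],
)

```text
time: 11.07
eef_pos: [706.5, -87.6, 452.1]
tcp_rot: [[-0.559, 0.8, 0.217], [0.805, 0.462, 0.373], [0.198, 0.383, -0.902]]
ft_force: [1.4, -0.7, -2.1]
grip_width: 0.155
```

```bash
python3 - <<'E'
from h import *
s=monitor.sense();print(s['time'],s['ft_force'],s['grip_width'],np.round(s['qpos'],2))
B=hold(93,0,0,.48,up=125)
B2=hold(93,0,0,.48,up=60);B3=hold(93,0,0,.48,up=12)
plan([(*B,5,2),(*B2,5,1),(*B3,5,1)])
E
```

```text
11.0667 [ 1.38093153 -0.69196109 -2.13178532] 0.1546853931729117 [-0.18  0.47  0.7   1.23 -0.74  1.52  1.06]
# 17.0 mm/row 3.2 deg/row
[[[-0.18,-0.21,0.46,12.5,-10.6,4.7,5.0],[-0.35,-0.43,0.91,25.0,-21.1,9.4,5.0],[-0.53,-0.64,1.37,37.6,-31.7,14.2,5.0],[-0.7,-0.86,1.82,50.1,-42.3,18.9,5.0],[-0.88,-1.07,2.28,62.6,-52.8,23.6,5.0]]]
[[[-0.17,-0.22,0.46,10.0,-13.6,2.3,5.0],[-0.35,-0.43,0.91,20.0,-27.2,4.7,5.0],[-0.52,-0.65,1.37,30.0,-40.8,7.0,5.0],[-0.7,-0.86,1.82,40.0,-54.4,9.3,5.0],[-0.87,-1.07,2.28,50.0,-68.0,11.7,5.0]]]
# 13.0 mm/row 0.0 deg/row
[[[0.0,0.0,0.0,-2.6,-5.9,11.3,5.0],[0.0,0.0,0.0,-5.2,-11.8,22.6,5.0],[0.0,0.0,0.0,-7.7,-17.7,33.9,5.0],[0.0,0.0,0.0,-10.3,-23.6,45.2,5.0],[0.0,0.0,0.0,-12.9,-29.5,56.5,5.0]]]
# 9.6 mm/row 0.0 deg/row
[[[0.0,0.0,0.0,-1.9,-4.3,8.3,5.0],[0.0,0.0,0.0,-3.8,-8.7,16.7,5.0],[0.0,0.0,0.0,-5.7,-13.0,25.0,5.0],[0.0,0.0,0.0,-7.7,-17.3,33.4,5.0],[0.0,0.0,0.0,-9.6,-21.7,41.7,5.0]]]
```

send_rows(
  plan=[
    [[-0.18, -0.21, 0.46, 12.5, -10.5, 4.5, 5], [-0.35, -0.43, 0.91, 25, -21, 9.5, 5], [-0.53, -0.64, 1.37, 37.5, -31.5, 14, 5], [-0.7, -0.86, 1.82, 50, -42.5, 19, 5], [-0.88, -1.07, 2.28, 62.5, -53, 23.5, 5]],
  ],
)

```text
time: 11.48
eef_pos: [633.6, -52.2, 422.6]
tcp_rot: [[-0.32, 0.882, 0.347], [0.928, 0.217, 0.304], [0.193, 0.419, -0.887]]
ft_force: [-0.7, 0.2, -1.2]
grip_width: 0.153
```

send_rows(
  plan=[
    [[-0.17, -0.22, 0.46, 10, -13.5, 2.5, 5], [-0.35, -0.43, 0.91, 20, -27, 4.5, 5], [-0.52, -0.65, 1.37, 30, -41, 7, 5], [-0.7, -0.86, 1.82, 40, -54.5, 9.5, 5], [-0.87, -1.07, 2.28, 50, -68, 11.5, 5]],
  ],
)

```text
time: 11.9
eef_pos: [561.3, -16.8, 394.4]
tcp_rot: [[-0.063, 0.89, 0.451], [0.978, -0.035, 0.206], [0.199, 0.454, -0.869]]
ft_force: [-0.3, -0.7, -2.5]
grip_width: 0.152
```

send_rows(
  plan=[
    [[0, 0, 0, -2.5, -6, 11.5, 5], [0, 0, 0, -5, -12, 22.5, 5], [0, 0, 0, -7.5, -17.5, 34, 5], [0, 0, 0, -10.5, -23.5, 45, 5], [0, 0, 0, -13, -29.5, 56.5, 5]],
  ],
)

```text
time: 12.32
eef_pos: [562.0, -17.4, 329.3]
tcp_rot: [[-0.065, 0.891, 0.45], [0.978, -0.033, 0.206], [0.199, 0.453, -0.869]]
ft_force: [0.6, 0.7, -2.0]
grip_width: 0.153
```

```bash
python3 - <<'E'
from h import *
s=monitor.sense();print(s['time'],s['ft_force'],s['grip_width'],np.round(s['qpos'],2))
A=railR();o=s['eef_pos']+s['tcp_rot']@OFF;print('carrier in rail',A.T@(o-RO))
plan([(*hold(93,0,0,.48,up=20),5,1),(*hold(93,0,0,.48,up=0),5,1)])
E
```

```text
12.3167 [ 0.58193082  0.67603742 -2.03291596] 0.15260320336675123 [-0.64 -0.02  0.74  2.04 -0.38  0.7   0.36]
carrier in rail [-7.92059241e-02  1.05616767e+02  5.91333261e+01]
# 8.1 mm/row 0.0 deg/row
[[[0.0,0.0,-0.01,-1.7,-3.6,7.0,5.0],[0.01,0.01,-0.01,-3.5,-7.3,14.0,5.0],[0.01,0.01,-0.02,-5.2,-10.9,21.1,5.0],[0.01,0.01,-0.02,-6.9,-14.5,28.1,5.0],[0.02,0.01,-0.03,-8.7,-18.2,35.1,5.0]]]
# 4.0 mm/row 0.0 deg/row
[[[0.0,0.0,0.0,-0.8,-1.8,3.5,5.0],[0.0,0.0,0.0,-1.6,-3.6,7.0,5.0],[0.0,0.0,0.0,-2.4,-5.4,10.4,5.0],[0.0,0.0,0.0,-3.1,-7.2,13.9,5.0],[0.0,0.0,0.0,-3.9,-9.0,17.4,5.0]]]
```

send_rows(
  plan=[
    [[0, 0, 0, -1.5, -3.5, 7, 5], [0, 0, 0, -3.5, -7.5, 14, 5], [0, 0, 0, -5, -11, 21, 5], [0, 0, 0, -7, -14.5, 28, 5], [0.02, 0.01, -0.03, -8.5, -18, 35, 5]],
  ],
)

```text
time: 12.73
eef_pos: [562.4, -17.9, 289.3]
tcp_rot: [[-0.068, 0.891, 0.448], [0.978, -0.03, 0.208], [0.198, 0.452, -0.87]]
ft_force: [0.3, 0.0, -2.3]
grip_width: 0.151
```

send_rows(
  plan=[
    [[0, 0, 0, -1, -2, 3.5, 5], [0, 0, 0, -1.5, -3.5, 7, 5], [0, 0, 0, -2.5, -5.5, 10.5, 5], [0, 0, 0, -3, -7, 14, 5], [0, 0, 0, -4, -9, 17.5, 5]],
  ],
)

```text
time: 13.15
eef_pos: [562.7, -18.0, 269.9]
tcp_rot: [[-0.068, 0.891, 0.449], [0.978, -0.03, 0.208], [0.199, 0.453, -0.869]]
ft_force: [-1.2, -2.8, 6.6]
grip_width: 0.154
```

send_rows(
  plan=[
    [[0, 0, 0, 0, 0, 0.5, 5], [0, 0, 0, 0, 0, 1, 5], [0, 0, 0, 0, 0, 1.5, 5], [0, 0, 0, 0, 0, 2, 5], [0, 0, 0, 0, 0, 2, 5]],
  ],
)

```text
time: 13.57
eef_pos: [563.5, -18.3, 269.4]
tcp_rot: [[-0.068, 0.891, 0.45], [0.977, -0.031, 0.209], [0.2, 0.454, -0.868]]
ft_force: [-8.8, -3.3, 11.0]
grip_width: 0.154
```

```bash
python3 - <<'E'
from h import *
s=monitor.sense();print(s['time'],s['ft_force'],s['ft_torque'],s['grip_width'],np.round(s['qpos'],2))
A=railR();o=s['eef_pos']+s['tcp_rot']@OFF;print('carrier in rail',A.T@(o-RO))
shot('wrist','w6');shot('scene','s6')
E
```

```text
13.5667 [-8.84996746 -3.31664736 11.00635875] [0.03827543 1.51454446 0.428515  ] 0.15364345723030884 [-0.61  0.08  0.76  2.12 -0.6   0.6   0.6 ]
carrier in rail [ 1.3788793  92.8725706   0.60782339]
```

The wheels touched down on the tube (about 14 N up, carrier at z≈0.6 of the fitted rail). Now I'll swing about the tube in three steps.

```bash
python3 - <<'E'
import h
from h import *
s=monitor.sense();A=railR();R=s['tcp_rot']
c=A.T@(s['eef_pos']+R@OFF-RO);off=OFF+R.T@A@np.array([-c[0],0,-c[2]]);print(off)
h.OFF=off
t0=s['tcp_rot'];tl=np.arctan2((A.T@-R[:,2])[0],(A.T@-R[:,2])[2]);print('tilt',tl)
plan([(*h.hold(c[1],0,-.3,t),5,1) for t in(.33,.17,.01)])
E
sed -i "s/^OFF=.*/OFF=np.array([-4.7,-17.5,48.5])/" h.py
```

```text
[ -4.70177783 -17.52522051  48.43230023]
tilt -0.48171495885450966
# 1.6 mm/row 1.7 deg/row
[[[0.29,0.0,0.0,0.0,1.4,0.7,5.0],[0.58,0.0,0.0,0.0,2.8,1.4,5.0],[0.87,-0.01,-0.01,0.0,4.2,2.1,5.0],[1.16,-0.01,-0.01,0.1,5.6,2.8,5.0],[1.45,-0.01,-0.01,0.1,7.0,3.5,5.0]]]
# 1.6 mm/row 1.8 deg/row
[[[0.31,0.0,0.0,0.0,1.5,0.7,5.0],[0.61,0.0,0.0,0.0,3.0,1.4,5.0],[0.92,0.0,0.0,0.0,4.5,2.0,5.0],[1.22,0.0,0.0,0.0,6.0,2.7,5.0],[1.53,0.0,0.0,0.0,7.5,3.4,5.0]]]
# 1.6 mm/row 1.8 deg/row
[[[0.3,0.0,0.0,0.0,1.5,0.7,5.0],[0.61,0.0,0.0,0.0,3.0,1.4,5.0],[0.91,0.0,0.0,0.0,4.5,2.0,5.0],[1.22,0.0,0.0,0.0,6.0,2.7,5.0],[1.52,0.0,0.0,0.0,7.5,3.4,5.0]]]
```

send_rows(
  plan=[
    [[0.29, 0, 0, 0, 1.4, 0.7, 5], [0.58, 0, 0, 0, 2.8, 1.4, 5], [0.87, 0, 0, 0, 4.2, 2.1, 5], [1.16, 0, 0, 0, 5.6, 2.8, 5], [1.45, 0, 0, 0, 7, 3.5, 5]],
  ],
)

```text
time: 14.08
eef_pos: [570.8, -17.8, 269.7]
tcp_rot: [[-0.068, 0.949, 0.308], [0.977, 0.001, 0.212], [0.2, 0.315, -0.928]]
ft_force: [-10.7, -3.7, 13.4]
grip_width: 0.153
```

send_rows(
  plan=[
    [[0.3, 0, 0, 0, 1.5, 0.7, 5], [0.6, 0, 0, 0, 3, 1.4, 5], [0.9, 0, 0, 0, 4.5, 2, 5], [1.2, 0, 0, 0, 6, 2.7, 5], [1.5, 0, 0, 0, 7.5, 3.4, 5]],
  ],
)

```text
time: 14.5
eef_pos: [578.3, -17.3, 269.0]
tcp_rot: [[-0.068, 0.986, 0.154], [0.977, 0.035, 0.209], [0.2, 0.165, -0.966]]
ft_force: [-12.8, -4.2, 16.4]
grip_width: 0.155
```

```bash
python3 - <<'E'
from h import *
s=monitor.sense();A=railR();R=s['tcp_rot'];print(s['time'],s['ft_force'],np.round(s['qpos'],2))
c=A.T@(s['eef_pos']+R@OFF-RO);k=A.T@-R[:,2];print(c,'tilt',np.arctan2(-k[0],k[2]))
plan([(*hold(c[1],0,-.3,0.01),5,1)])
E
```

```text
14.5 [-12.80839047  -4.15746387  16.37409084] [-0.55  0.3   0.78  1.84 -0.53  1.03  0.51]
[-1.14277002e+00  9.27284317e+01 -3.70106369e-02] tilt 0.16884311081904482
# 1.9 mm/row 1.8 deg/row
[[[0.3,0.0,0.0,0.0,1.7,0.8,5.0],[0.61,-0.01,0.0,0.0,3.4,1.5,5.0],[0.91,-0.01,0.0,0.1,5.1,2.3,5.0],[1.21,-0.01,0.0,0.1,6.8,3.1,5.0],[1.52,-0.02,0.0,0.1,8.5,3.8,5.0]]]
```

send_rows(
  plan=[
    [[0.3, 0, 0, 0, 1.3, 0.5, 5], [0.6, 0, 0, 0, 2.6, 1, 5], [0.9, 0, 0, 0, 3.9, 1.6, 5], [1.2, 0, 0, 0, 5.2, 2.2, 5], [1.45, 0, 0, 0, 6.4, 2.7, 5]],
  ],
)

```text
time: 14.92
eef_pos: [585.4, -16.7, 267.7]
tcp_rot: [[-0.068, 0.998, 0.004], [0.978, 0.066, 0.2], [0.2, 0.017, -0.98]]
ft_force: [-5.2, -3.1, 12.8]
grip_width: 0.156
```

```bash
python3 - <<'E'
from h import *
s=monitor.sense();A=railR();R=s['tcp_rot'];print(s['time'],s['ft_force'],s['ft_torque'],np.round(s['qpos'],2))
c=A.T@(s['eef_pos']+R@OFF-RO);k=A.T@-R[:,2];print(c,'tilt',np.arctan2(-k[0],k[2]))
shot('scene','s7');shot('wrist','w7')
i=cv2.imread('pics/w7.png')[60:420,80:480];j=cv2.imread('pics/s7.png')[130:270,220:375]
o=np.zeros((360,800,3),np.uint8);o[:,:400]=i;o[:,400:]=cv2.resize(j,(400,360),interpolation=cv2.INTER_CUBIC);cv2.imwrite('pics/m7.png',o)
E
```

```text
14.9167 [-5.1708332  -3.09126308 12.83899226] [0.17307341 1.17504016 0.47073795] [-0.5   0.41  0.77  1.71 -0.51  1.23  0.5 ]
[-1.55809764 92.60129325  0.5881779 ] tilt 0.01755781794225695
```

View pics/m7.png

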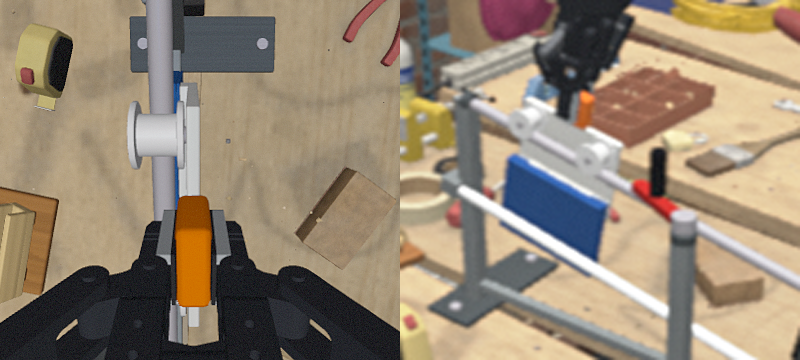

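Both wheels sit on the tube and the board is at the guide (tilt about 0.02). I'll relieve the press a little, then release and lift away.

send_rows(
  plan=[
    [[0.05, 0, 0, 0, -0.3, -0.3, 5], [0.1, 0, 0, 0, -0.5, -0.5, 5], [0.1, 0, 0, 0, -0.5, -1, 5], [0.1, 0, 0, 0, -0.5, -1, 5], [0.1, 0, 0, 0, -0.5, -1, 5]],
  ],
)

```text
time: 15.43
eef_pos: [587.2, -16.1, 268.1]
tcp_rot: [[-0.068, 0.998, -0.0], [0.978, 0.067, 0.199], [0.198, 0.013, -0.98]]
ft_force: [5.7, -2.0, 5.3]
grip_width: 0.159
```

send_rows(
  plan=[
    [[0, 0, 0, 0, 0, 0, 85], [0, 0, 0, 0, 0, -2, 85], [0, 0, 0, 0, 0, -20, 85], [0, 0, 0, 0, 0, -50, 85], [0, 0, 0, 0, 0, -85, 85]],
  ],
)

```text
time: 15.85
eef_pos: [584.3, -31.8, 349.0]
tcp_rot: [[-0.068, 0.998, -0.011], [0.978, 0.069, 0.199], [0.199, 0.003, -0.98]]
ft_force: [1.5, 0.3, -0.4]
grip_width: 0.854
```

send_rows(
  plan=[
    [[0, 0, 0, 0, 0, -20, 85], [0, 0, 0, 0, 0, -40, 85], [0, 0, 0, 0, 0, -60, 85], [0, 0, 0, 0, 0, -70, 85], [0, 0, 0, 0, 0, -80, 85]],
  ],
)

```text
time: 16.27
eef_pos: [585.9, -48.7, 428.9]
tcp_rot: [[-0.068, 0.998, -0.006], [0.978, 0.068, 0.199], [0.199, 0.008, -0.98]]
ft_force: [0.3, -0.1, -0.4]
grip_width: 0.998
```

```bash
python3 - <<'E'
from h import *
s=monitor.sense();print(s['time'],s['eef_pos'],s['ft_force'],np.round(s['qpos'],2))
d=shot('scene','s8');shot('top','t8')
h=cv2.cvtColor(d['color'],cv2.COLOR_RGB2HSV)
def blob(d,f,box):
    h=cv2.cvtColor(d['color'],cv2.COLOR_RGB2HSV).astype(int);m=f(h).astype(np.uint8);z=np.zeros_like(m);z[box[1]:box[3],box[0]:box[2]]=1
    n,l,st,ce=cv2.connectedComponentsWithStats(m*z);i=1+st[1:,4].argmax();return st[i].tolist(),ce[i].round(1)
org=lambda h:(h[...,0]>5)&(h[...,0]<18)&(h[...,1]>190)&(h[...,2]>120)
blu=lambda h:(h[...,0]>100)&(h[...,0]<120)&(h[...,1]>150)
print(blob(d,org,(230,120,420,300)),blob(d,blu,(230,150,420,300)))
A=railR();g=RO+A@[16,-130,45];b=RO+A@[1,-130,-77];print('expected at stop: grip',proj(d,g),'board',proj(d,b))
i=d['color'][130:300,230:430,::-1];cv2.imwrite('pics/s8c.png',cv2.resize(i,None,fx=3.5,fy=3.5,interpolation=cv2.INTER_CUBIC))
E
```

```text
16.2667 [585.93833858 -48.67352313 428.88525185] [ 0.26437882 -0.10260512 -0.44922641] [-0.48  0.33  0.83  1.42 -0.43  1.56  0.42]
([341, 195, 14, 16, 143], array([347.2, 202.7])) ([334, 232, 24, 33, 478], array([344.7, 247.4]))
expected at stop: grip [365.45704919 211.64421029] board [349.82631208 255.36693441]
```

The panel was still rolling at that picture. I'll move over the keeper while it settles.

```bash
cat > kp.py <<'E'
from h import *
PV=np.array([518.2,-200.9]);R0=45.
def kp(a,z):
    "tool pose with y along the closing direction when the arm points at angle a"
    y=np.array([np.sin(a),-np.cos(a),0]);zz=np.array([0,0,-1.]);x=np.cross(y,zz)
    return np.r_[PV+R0*np.array([np.cos(a),np.sin(a)]),z],np.column_stack([x,y,zz])
E
python3 - <<'E'
from kp import *
from ik import track,LO,HI,X,SG
a0=np.arctan2(-159.6+200.9,536.4-518.2);print('a0',a0,kp(a0,265))
w=[kp(a0,340),kp(a0,265)]+[kp(a,265) for a in np.linspace(a0,.06,7)[1:]]
h=[];q=track(monitor.sense()['qpos'],w,(1e-3,0,0,1),n=8,hist=h);h=np.array(h);print(q.round(2),np.minimum(h-LO,HI-h).min(0).round(2))
plan([(*w[0],70,2),(*w[1],60,1)])
E
```

```text
a0 1.1557215931002247 (array([ 536.34662437, -159.72112163,  265.        ]), array([[ 0.40325832,  0.91508619,  0.        ],
       [ 0.91508619, -0.40325832,  0.        ],
       [ 0.        ,  0.        , -1.        ]]))
[-0.54  0.59  1.18  1.62 -0.53  1.29 -0.77] [2.41 0.61 0.26 0.82 0.5  0.32 2.09]
# 15.1 mm/row 3.0 deg/row
[[[-0.04,-0.19,0.46,-12.3,-5.8,6.6,70.0],[-0.08,-0.38,0.92,-24.5,-11.6,13.1,70.0],[-0.11,-0.57,1.38,-36.8,-17.4,19.7,70.0],[-0.15,-0.76,1.84,-49.1,-23.3,26.2,70.0],[-0.19,-0.95,2.3,-61.3,-29.1,32.8,70.0]]]
[[[-0.04,-0.19,0.46,-12.6,-2.9,7.7,70.0],[-0.07,-0.38,0.92,-25.2,-5.9,15.4,70.0],[-0.11,-0.57,1.38,-37.8,-8.8,23.1,70.0],[-0.15,-0.76,1.84,-50.5,-11.8,30.8,70.0],[-0.19,-0.94,2.3,-63.1,-14.7,38.6,70.0]]]
# 15.0 mm/row 0.0 deg/row
[[[0.0,0.0,0.0,0.0,0.0,15.0,60.0],[0.0,0.0,0.0,0.0,0.0,30.0,60.0],[0.0,0.0,0.0,0.0,0.0,45.0,60.0],[0.0,0.0,0.0,0.0,0.0,60.0,60.0],[0.0,-0.01,0.0,0.0,-0.1,75.0,60.0]]]
```

send_rows(
  plan=[
    [[-0.04, -0.19, 0.46, -12.5, -6, 6.5, 70], [-0.08, -0.38, 0.92, -24.5, -11.5, 13, 70], [-0.11, -0.57, 1.38, -37, -17.5, 19.5, 70], [-0.15, -0.76, 1.84, -49, -23.5, 26, 70], [-0.19, -0.95, 2.3, -61.5, -29, 33, 70]],
  ],
)

```text
time: 16.78
eef_pos: [560.5, -104.0, 381.9]
tcp_rot: [[0.174, 0.985, 0.007], [0.98, -0.174, 0.099], [0.099, -0.01, -0.995]]
ft_force: [-0.3, -0.4, 0.2]
grip_width: 0.819
```

send_rows(
  plan=[
    [[-0.04, -0.19, 0.46, -12.5, -3, 7.5, 70], [-0.07, -0.38, 0.92, -25, -6, 15.5, 70], [-0.11, -0.57, 1.38, -38, -9, 23, 70], [-0.15, -0.76, 1.84, -50.5, -12, 31, 70], [-0.19, -0.94, 2.3, -63, -14.5, 38.5, 70]],
  ],
)

```text
time: 17.2
eef_pos: [535.5, -159.4, 337.4]
tcp_rot: [[0.405, 0.914, -0.003], [0.914, -0.405, -0.0], [-0.001, -0.002, -1.0]]
ft_force: [0.5, 0.2, 0.7]
grip_width: 0.819
```

```bash
python3 - <<'E'
from kp import *
s=monitor.sense();print(s['time'],s['eef_pos'],s['tcp_rot'].round(2).tolist())
d=shot('scene','s9');w=shot('wrist','w9');t=shot('top','t9')
def blob(d,f,box):
    h=cv2.cvtColor(d['color'],cv2.COLOR_RGB2HSV).astype(int);m=f(h).astype(np.uint8);z=np.zeros_like(m);z[box[1]:box[3],box[0]:box[2]]=1
    n,l,st,ce=cv2.connectedComponentsWithStats(m*z);i=1+st[1:,4].argmax();return st[i].tolist(),ce[i].round(1)
org=lambda h:(h[...,0]>5)&(h[...,0]<18)&(h[...,1]>190)&(h[...,2]>120)
blu=lambda h:(h[...,0]>100)&(h[...,0]<120)&(h[...,1]>150)
print(blob(d,org,(230,120,420,300)),blob(d,blu,(230,150,420,300)))
A=railR();print('expected grip',proj(d,RO+A@[16,-130,45]),'board corners',[proj(d,RO+A@[-5,-130+y,z]).round(1).tolist() for y in(-60,60) for z in(-120,-34)])
print('knob pred in wrist',proj(w,[536.3,-159.7,257]),proj(w,[536.3,-159.7,278]))
i=w['color'][60:420,80:480,::-1];j=d['color'][150:290,280:420,::-1]
o=np.zeros((400,800,3),np.uint8);o[:360,:400]=i;o[:,400:]=cv2.resize(j,(400,400),interpolation=cv2.INTER_CUBIC);cv2.imwrite('pics/m9.png',o)
E
```

```text
17.2 [ 535.54654644 -159.3595894   337.38152104] [[0.4, 0.91, -0.0], [0.91, -0.4, -0.0], [-0.0, -0.0, -1.0]]
([359, 204, 16, 17, 157], array([366.3, 212.8])) ([335, 231, 43, 44, 930], array([353.8, 253.1]))
expected grip [365.45704919 211.64421029] board corners [[365.8, 282.7], [375.1, 255.4], [324.3, 257.5], [331.4, 230.4]]
knob pred in wrist [278.00531567 228.27017195] [278.34278291 241.75001514]
```

View pics/m9.png

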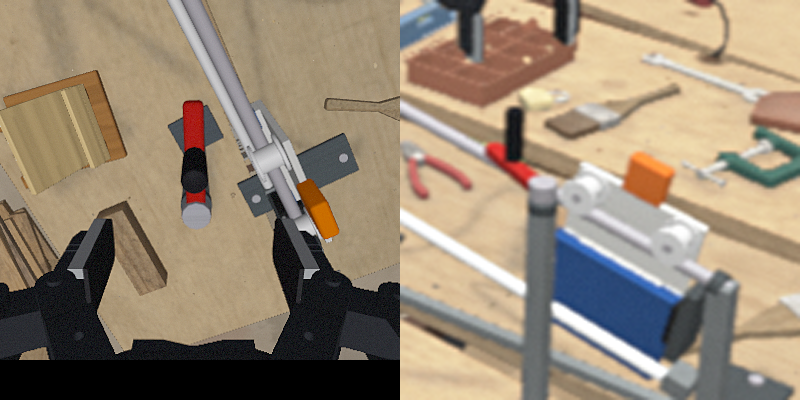

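The wrist view shows the knob top at (273,240), within about 2 mm of the prediction and between the open fingers, and the scene view shows the panel at the stop. I'll lower, grip the knob and swing.

send_rows(
  plan=[
    [[0, 0, 0, 0, -0.5, 15, 60], [0, 0, 0, 0, -1, 30, 60], [0, 0, 0, 0, -1.5, 45, 60], [0, 0, 0, 0, -2, 60, 60], [0, 0, 0, 0, -2, 70, 60]],
  ],
)

```text
time: 17.77
eef_pos: [534.7, -157.4, 267.9]
tcp_rot: [[0.401, 0.916, -0.001], [0.916, -0.401, 0.002], [0.001, -0.002, -1.0]]
ft_force: [-0.4, 0.4, -0.7]
grip_width: 0.704
```

send_rows(
  plan=[
    [[0, 0, 0, 0, 0, 0, 30], [0, 0, 0, 0, 0, 0, 20], [0, 0, 0, 0, 0, 0, 12], [0, 0, 0, 0, 0, 0, 8], [0, 0, 0, 0, 0, 0, 8]],
  ],
  squeeze=20,
)

```text
time: 18.18
eef_pos: [535.3, -158.8, 270.2]
tcp_rot: [[0.403, 0.915, 0.002], [0.915, -0.403, 0.0], [0.001, 0.001, -1.0]]
ft_force: [-0.5, 0.6, 2.3]
grip_width: 0.178
```

```bash
python3 - <<'E'
from kp import *
s=monitor.sense();p=s['eef_pos'];print(s['time'],p,s['ft_force'],s['grip_width'])
v=p[:2]-PV;a=np.arctan2(v[1],v[0]);print(a,np.hypot(*v))
plan([(*kp(x,p[2]),8,1) for x in np.linspace(a,.04,5)[1:]])
E
```

```text
18.1833 [ 535.26780286 -158.82193631  270.17131392] [-0.47553089  0.61507159  2.25120445] 0.17815218058769905
1.1854525170752424 45.40785546701009
# 2.6 mm/row 2.9 deg/row
[[[0.0,0.0,0.49,-0.4,2.6,0.0,8.0],[0.0,0.0,0.98,-0.7,5.1,0.0,8.0],[0.01,-0.01,1.47,-1.1,7.7,0.0,8.0],[0.01,-0.01,1.96,-1.5,10.2,0.0,8.0],[0.01,-0.01,2.46,-1.9,12.8,0.0,8.0]]]
# 2.6 mm/row 3.3 deg/row
[[[0.0,0.0,0.55,-0.4,2.5,0.0,8.0],[0.0,0.0,1.09,-0.7,5.1,0.0,8.0],[0.0,0.0,1.64,-1.1,7.6,0.0,8.0],[0.0,0.0,2.18,-1.4,10.1,0.0,8.0],[0.0,0.0,2.73,-1.8,12.7,0.0,8.0]]]
# 2.6 mm/row 3.3 deg/row
[[[0.0,0.0,0.55,-0.4,2.5,0.0,8.0],[0.0,0.0,1.09,-0.7,5.1,0.0,8.0],[0.0,0.0,1.64,-1.1,7.6,0.0,8.0],[0.0,0.0,2.19,-1.5,10.2,0.0,8.0],[0.0,0.0,2.74,-1.8,12.7,0.0,8.0]]]
# 2.6 mm/row 3.3 deg/row
[[[0.0,0.0,0.55,-0.4,2.5,0.0,8.0],[0.0,0.0,1.09,-0.7,5.1,0.0,8.0],[0.0,0.0,1.64,-1.1,7.6,0.0,8.0],[0.0,0.0,2.18,-1.5,10.2,0.0,8.0],[0.0,0.0,2.73,-1.9,12.7,0.0,8.0]]]
```

send_rows(
  plan=[
    [[0, 0, 0.5, -0.4, 2.6, 0, 8], [0, 0, 1, -0.7, 5.1, 0, 8], [0, 0, 1.5, -1.1, 7.7, 0, 8], [0, 0, 2, -1.5, 10.2, 0, 8], [0, 0, 2.45, -1.9, 12.8, 0, 8]],
  ],
)

```text
time: 18.6
eef_pos: [545.8, -165.0, 270.1]
tcp_rot: [[0.624, 0.782, 0.0], [0.782, -0.624, 0.002], [0.002, -0.001, -1.0]]
ft_force: [-4.4, 4.0, 6.6]
grip_width: 0.173
```

send_rows(
  plan=[
    [[0, 0, 0.55, -0.4, 2.5, 0, 8], [0, 0, 1.1, -0.7, 5.1, 0, 8], [0, 0, 1.65, -1.1, 7.6, 0, 8], [0, 0, 2.2, -1.4, 10.1, 0, 8], [0, 0, 2.75, -1.8, 12.7, 0, 8]],
  ],
)

```text
time: 19.02
eef_pos: [554.3, -174.1, 270.1]
tcp_rot: [[0.82, 0.572, -0.0], [0.572, -0.82, 0.003], [0.001, -0.002, -1.0]]
ft_force: [-5.7, 3.8, 7.3]
grip_width: 0.174
```

send_rows(
  plan=[
    [[0, 0, 0.55, -0.4, 2.5, 0, 8], [0, 0, 1.1, -0.7, 5.1, 0, 8], [0, 0, 1.65, -1.1, 7.6, 0, 8], [0, 0, 2.2, -1.4, 10.1, 0, 8], [0, 0, 2.75, -1.8, 12.7, 0, 8]],
  ],
)

```text
time: 19.43
eef_pos: [560.2, -185.6, 270.0]
tcp_rot: [[0.949, 0.316, -0.0], [0.316, -0.949, 0.003], [0.001, -0.002, -1.0]]
ft_force: [-5.1, 4.0, 6.7]
grip_width: 0.18
```

send_rows(
  plan=[
    [[0, 0, 0.55, -0.4, 2.5, 0, 8], [0, 0, 1.1, -0.7, 5.1, 0, 8], [0, 0, 1.65, -1.1, 7.6, 0, 8], [0, 0, 2.2, -1.4, 10.1, 0, 8], [0, 0, 2.7, -1.8, 12.5, 0, 8]],
  ],
)

```text
time: 19.85
eef_pos: [562.3, -196.1, 269.8]
tcp_rot: [[0.999, 0.04, -0.002], [0.04, -0.999, 0.006], [-0.001, -0.006, -1.0]]
ft_force: [-9.2, 15.6, 14.3]
grip_width: 0.18
```

```bash
python3 - <<'E'
from kp import *
s=monitor.sense();p=s['eef_pos'];print(s['time'],p,s['ft_force'],s['ft_torque'],s['grip_width'],np.round(s['qpos'],2))
v=p[:2]-PV;print(np.arctan2(v[1],v[0])-RY,np.hypot(*v))
E
```

```text
19.85 [ 562.25752932 -196.10411229  269.84766256] [-9.24322236 15.56490609 14.25074912] [3.32949837 1.82191645 0.2542886 ] 0.17985535387821117 [-0.53  0.59  1.2   1.69 -0.58  1.28 -0.73]
0.03892819539635478 44.31778907563618
```

The limit is felt (15 N against closing, arm angle about 0.04). I'll let go and lift away.

send_rows(
  plan=[
    [[0, 0, 0, 0, 0, 0, 30], [0, 0, 0, 0, 0, 0, 36], [0, 0, 0, 0, 0, 0, 36], [0, 0, 0, 0, 0, -5, 36], [0, 0, 0, 0, 0, -20, 36]],
  ],
)

```text
time: 20.27
eef_pos: [561.9, -198.3, 288.2]
tcp_rot: [[0.999, 0.041, -0.003], [0.041, -0.999, 0.001], [-0.003, -0.001, -1.0]]
ft_force: [-0.7, -0.7, 0.6]
grip_width: 0.42
```

send_rows(
  plan=[
    [[0, 0, 0, 0, 0, -20, 36], [0, 0, 0, 0, 0, -40, 36], [0, 0, 0, 0, 0, -60, 36], [0, 0, 0, 0, 0, -80, 36], [0, 0, 0, 0, 0, -90, 36]],
  ],
)

```text
time: 20.68
eef_pos: [562.9, -199.7, 382.0]
tcp_rot: [[0.999, 0.041, 0.003], [0.041, -0.999, -0.001], [0.003, 0.001, -1.0]]
ft_force: [0.1, -0.4, 0.4]
grip_width: 0.425
```

```bash
python3 - <<'E'
from kp import *
s=monitor.sense();print(s['time'],s['eef_pos'],s['ft_force'])
d=shot('scene','s10');w=shot('wrist','w10')
c=PV+45*np.array([np.cos(RY),np.sin(RY)])
print('closed knob pred scene',proj(d,[*c,257]),'wrist',proj(w,[*c,257]))
i=w['color'][60:420,80:480,::-1];j=d['color'][150:290,280:420,::-1]
o=np.zeros((400,800,3),np.uint8);o[:360,:400]=i;o[:,400:]=cv2.resize(j,(400,400),interpolation=cv2.INTER_CUBIC);cv2.imwrite('pics/m10.png',o)
# red arm direction in wrist on plane z~227+
h=cv2.cvtColor(w['color'],cv2.COLOR_RGB2HSV).astype(int);m=(((h[...,0]<4)|(h[...,0]>175))&(h[...,1]>190)&(h[...,2]>100)).astype(np.uint8);m[350:]=0
n,l,st,ce=cv2.connectedComponentsWithStats(m)
for k in range(1,n):
    if st[k,4]>60:
        r=cv2.minAreaRect(np.argwhere(l==k)[:,::-1].astype(np.float32));b=cv2.boxPoints(r);P=np.array([onz(w,*x,233)[:2] for x in b]);e=P[1]-P[0] if np.linalg.norm(P[1]-P[0])>np.linalg.norm(P[2]-P[1]) else P[2]-P[1];print(st[k].tolist(),P.round(0).tolist(),'angle-RY',np.arctan(e[1]/e[0])-RY)
E
```

```text
20.6833 [ 562.88823837 -199.66762083  381.95618113] [ 0.07671978 -0.44094348  0.44361673]
closed knob pred scene [341.56201642 196.96605188] wrist [268.4399381  209.33558731]
[258, 157, 18, 41, 612] [[598.0, -188.0], [599.0, -201.0], [566.0, -203.0], [565.0, -190.0]] angle-RY 0.004725035244862091
[261, 227, 16, 16, 191] [[538.0, -192.0], [540.0, -205.0], [527.0, -206.0], [526.0, -193.0]] angle-RY -1.5121128365614283
```

```bash
python3 - <<'E'
from h import *
d=load('s10');h=cv2.cvtColor(d['color'],cv2.COLOR_RGB2HSV).astype(int);A=railR()
for nm,m in(('grip',(h[...,0]>5)&(h[...,0]<18)&(h[...,1]>190)&(h[...,2]>120)),('board',(h[...,0]>100)&(h[...,0]<120)&(h[...,1]>150))):
    m=m.astype(np.uint8);m[:150]=0;m[:,:300]=0;m[:,420:]=0
    n,l,st,ce=cv2.connectedComponentsWithStats(m);i=1+st[1:,4].argmax();print(nm,st[i],ce[i].round(1))
print(proj(d,RO+A@[16,-130,45]))
print(ctrl.job_done())
E
```

```text
grip [359 204  16  17 155] [366.4 212.9]
board [334 231  43  44 929] [353.8 253.1]
[365.45704919 211.64421029]
the job is handed in; nothing more can be done
None
```

The job is done and handed in at about 20.7 s of the 58 s allowed; the hand-in gave no verdict.

I pulled the panel out of the rack by its grip and hooked both wheels on the high half of the rail, about 93 mm up from mid-length. I then swung it down to the guide (tilt about 0.02 rad) and let go. It rolled to the stop untouched, and I swung the keeper shut by its knob until its limit was felt.

**Extra detour:** joints 2 and 3 drifted onto their limits at the first lowering. Joint 2 read -0.292 against a stated limit of -0.29. I lifted off, re-posed the arm through a short detour, and lowered again with the joints well inside their ranges.

**Last checks:**
- **Panel:** the grip appeared within about 1.5 pixels of where it should be at the stop, and it had not moved between the two checks before and after closing the keeper.
- **Keeper:** about 0.005 rad from closed, measured from the red arm in the wrist view.
- **Robot:** clear of everything, with wrist force near zero.
- **Not checked:** the last picture could not be viewed because the 12-picture limit was reached, so the final checks are numbers only. The bystanders were not measured again at the end; the arm never came near them.

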